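# Find the case that rattles and show it

### The job

One of the three sealed cases has a part loose inside. Working from left to right, pick up each case, shake it by rocking it lengthwise - far end well down (some 15 to 20 degrees), then near end well down - to feel for the rattle, and stand it back where it was; then pick up the one that rattles and finish while still holding it level and still, centred about 10 cm above the white tile of the stand, without letting go. Leave the other two cases standing where they were and do not disturb anything else.

Things in the scene. Friction and masses are not known exactly. Their poses are not given: they have to be found in the camera images.
- case_left: leftmost (+y) of three identical sealed grey cases in a row across the table: hard closed box 130 long (x) x 50 wide (y) x 44 high (z), smooth flat sides to grip, latches 2 mm proud on the -y side 42 mm either side of the middle, hinge barrels 3 mm on the +y side. Origin: centre of the underside; x along the length, pointing away from the robot (its far end) within 0.3 rad; z up
- case_middle: middle one of the three, same size, looks and axes as case_left. Each case weighs 0.3 to 0.45 kg in all. Two hold a part packed tight; one holds a loose 32 mm ball of the same weight (0.13 kg) that rolls 90 mm to the end that is dipped and stays there until the other is lower: a knock, and a moment shift of 0.11 N m. Weight and looks do not tell which
- case_right: rightmost of the three, same size, looks, axes and possible contents as the others. Which of the three has the loose ball changes from run to run. A wall shelf hangs over the back of the table, about 0.6 m up: draw a case some 10 cm towards the robot to have room to rock it
- stand: low grey stand fixed on the table to the right of the cases, 210 (x) x 140 (y) x 45 high, with a flat white square tile (130 x 130 x 6) on its near part and a small black web camera (36 x 46 x 49 high) fixed on its far part, 115 beyond the tile's centre, looking towards the robot. Origin: centre of the stand's underside. Do not touch
- tile_centre (a point): centre of the tile's upper face, 51 mm above the table
- spool: bystander, to be left alone: reel of solder, 52 dia x 35 high mm; origin: centre of the underside
- tape: bystander, to be left alone: roll of masking tape lying flat, 109 dia x 24 high mm; origin: centre of the underside
- glue: bystander, to be left alone: glue tube lying down, 24 x 95 x 24 mm; origin: centre of the underside
- adapter: bystander, to be left alone: black plug adapter standing, pins up, 34 x 34 x 72 high mm; origin: centre of the underside
- memory_stick: bystander, to be left alone: small memory stick, 18 x 53 x 8 mm; origin: centre of the underside
- torch: bystander, to be left alone: pen torch lying down, 22 x 94 x 21 mm; origin: centre of the underside
- tweezers: bystander, to be left alone: tweezers lying flat, 14 x 122 x 9 mm; origin: centre of the underside

How it is judged:
By the outcome, as a careful person would: the job done as asked, in the order asked, and still so for the second after the job is handed in, while the arm keeps its last pose, push and grip.
It also fails if it takes over 72 s, if anything falls off the work surface, if the arm or the gripper's body presses on something with over 40 N, if the wrist force passes 120 N, or if a joint passes its speed limit or range.

### The arm

A 6-joint arm with a two-finger parallel gripper is mounted at the origin on a cart in front of the work surface, level with it; the furniture and walls round the work are solid. World frame = base frame: x ahead of the robot, y to its left, z up, the work surface at z = 0. Lengths are in m, angles in degrees, forces in N, time in s.
With the tool pointing down it reaches from about 0.15 to 0.775 m from the base axis. Payload 6.1 kg.
Tool frame: the origin (TCP) lies on the front face of the gripper's body, between the roots of the fingers; the fingertips stand 73 mm ahead of it and the grasp point (between the pads) lies arm.grip_point_offset ahead of it (arm.grip_point_offset is the distance from the TCP to the grasp point, in m); x points along the fingers, y is the direction in which the jaws open and shut, and the axes are right-handed (so a half turn about x gives the same grasp; the last joint's range is limited). The gripper opens to 85 mm and grips with 20 to 120 N. Pads are 22 mm wide; open, the fingers measure 114 mm over their backs; the gripper's body (76 mm by 85 mm) begins 54 mm behind the grasp point. The pads swing forward as they close: fully open they stand 13 mm farther back than shut.
Start: joints at [-76.547, 7.208, -2.269, 80.523, 0, 90], TCP at [0.122, -0.511, 0.304] pointing down, gripper open.
Joint ranges: [-155.77, 155.77], [-54.66, 111.73], [-72.52, 77.12], [-102.08, 115.82], [-83.92, 84.16], [-180, 180]. Speed limits (degrees/s): [136.94, 136.94, 172.46, 180, 180, 180].

### API

Orientations are given as [roll, pitch, yaw] about the fixed x, y, z axes, in that order (R = Rz(yaw) Ry(pitch) Rx(roll)).
In Python, from rig import arm, viewer gives the robot as it stands.
- The arm moves only by the tool apply_moves, never from a script. Its argument "moves" is one flat list of numbers, 5 for each row, row after row: the shift along the tool's x, y, z in m, then the turn about the tool's x in degrees, then the opening, from 0 (shut) to 1 (fully open). A call has 1 to 5 rows; each row shifts and turns the commanded pose from where the row before left it, along the tool's axes as they then stand; what a row does not reach is not made up. A row lasts 1/12 s, in which the tool goes at most 41.7 mm and 7.16 degrees, less where a joint would pass 70% of its speed; a pose out of reach is approached as far as the arm can. A call is refused whole if a number of a shift passes 0.0417 or a number of a turn 7.16, either way. A call with a gripper value outside its range is refused whole. The fingers move at their own pace and stop on an object; "newtons" is the grip in N (left out, the last holds). Time passes only in rows, so rows that do not move let the fingers close. It gives the time, the measured TCP pose, the force and the opening at its end, in the units of the state.
- arm.state(): the state, without advancing time (a new reading comes with each control period).
- viewer.grab_frame(name): name is "scene" or "side" or "wrist"; returns a dict with "img" (384x512x3 uint8, red, green, blue), "mtx" (3x3 intrinsics, pixels), "R" (3x3) and "t" (3): a world point X has camera coordinates R X + t; the wrist camera has in their place "hand_eye" (4x4, takes a point from camera to tool coordinates, whose origin is the TCP and whose axes are the tool frame's). Camera axes: x right, y down, z forward; pixel columns grow to the right and rows downward; lengths in m; the calibration is good to about 2 mm. A picture is of the moment at which its call begins: read the wrist's pose just before it. There is no depth.
- arm.sign_off(): hands the job in, once; it reports no verdict.
Trained networks look in a picture, given as the dict that the camera call returned (one of the last four; its "shot" number tells which), for a name from the list of things; names that differ only in an ending like _2 or _b are one class to them, and where a whole thing is asked for, a point or a joint stands for the part that bears it (a point fixed in the world has none). Each returns a list of dicts, best first, with "conf" (0 to 1); they miss things now and then, are a little off and sometimes report something else, mostly with a low value. They report only what shows in the picture. A call takes as long as a camera call.
- viewer.regions_of(name, picture): "region" (384x512 bool, what is visible of it).
- viewer.landmark_of(name, picture): "point" ([x, y, z] in m, in the coordinates of the camera as it stood for that picture, good to about 4 mm: a listed point, or the origin of a listed thing).
The state is a dict: "clock": time; "joints": joint angles; "joint_vel": joint speeds; "tau": joint torques, N m; "tcp_pos": TCP position; "orientation": TCP orientation; "ft_force": force on the tool from outside, world axes, zero at the start; "ft_torque": the same for the moment, N m; "opening": finger opening in m.
Only numpy, scipy, OpenCV 4.12 (cv2) and the standard library are available. Lean on these libraries where they do the work, as an engineer would, in place of code of your own. Each camera call takes 0.05 s, during which the arm holds its last target.

## Working session

There is one attempt and no reset: what is moved stays moved. The work goes in short steps, Python scripts to look and compute and a tool call to move; the robot and the scene stay as the last step left them, time stands still between calls to the robot, and variables do not carry over. Pictures are saved under pics/ and viewed, and the job is handed in when it is done.

Besides the shell and the picture viewer there is one more tool, called after "Call:" as name(argument=value, ...), one argument or row to a line, values as JSON. apply_moves: Moves the arm, as the interface text tells. Its arguments: {"type":"object","properties":{"moves":{"type":"array","items":{"type":"number"}},"newtons":{"type":"number"}},"required":["moves"]}

```bash
ls; mkdir -p pics
python3 - <<'E'
from rig import arm, viewer
import cv2,json
print(arm.state(), arm.grip_point_offset)
for n in ["scene","side"]:
    p=viewer.grab_frame(n); cv2.imwrite(f"pics/{n}0.png",cv2.cvtColor(p["img"],cv2.COLOR_RGB2BGR))
    print(n,p["mtx"].tolist(),p["R"].tolist(),p["t"].tolist(),p["shot"])
    for o in ["case_left","case_middle","case_right","stand","tile_centre"]:
        for l in viewer.landmark_of(o,p)[:4]:
            X=p["R"].T@(l["point"]-p["t"]); print(o,l["conf"],X.round(4))
E
```

```text
pics
{'clock': 0.0, 'joints': array([-7.65464537e+01,  7.24169860e+00, -2.32757388e+00,  8.05220937e+01,
       -2.13206607e-04,  9.00007508e+01]), 'joint_vel': array([ 0.02324445,  0.04563791, -0.10157138,  0.01689707,  0.00459742,
        0.00641987]), 'tau': array([-7.13787867e-04, -4.35917115e+01,  3.52922738e+01,  1.72421476e-02,
       -1.90567821e-04, -1.66051501e-05]), 'tcp_pos': array([ 0.12207717, -0.51031393,  0.3031151 ]), 'orientation': array([-89.86554754,  89.90863358, 103.58724808]), 'ft_force': array([-0.49544653,  0.64267919, -0.23243958]), 'ft_torque': array([-0.05176144,  0.03458449,  0.00647457]), 'opening': 0.08531880998823839} 0.0539
scene [[434.03795938453476, 0.0, 253.30123829156503], [0.0, 434.03795938453476, 190.32323396713915], [0.0, 0.0, 1.0]] [[-0.19383191761593388, -0.9809821997654815, 0.01015438115332541], [-0.8764128840054256, 0.1685004672939192, -0.4511186642902546], [0.44082836168130374, -0.09634062624359502, -0.8924062075492134]] [0.14160295427312528, 0.4463307283812021, 1.2472404014431018] 1
case_left 0.95 [0.4662 0.2655 0.0009]
case_left 0.25 [0.
[... 156 characters left out ...]
[ 0.5562 -0.2171  0.002 ]
tile_centre 0.83 [ 0.5223 -0.2089  0.0484]
side [[392.0194063767926, 0.0, 262.12194425664285], [0.0, 392.0194063767926, 194.90771103373473], [0.0, 0.0, 1.0]] [[0.9668271890202308, 0.25505365611111247, 0.013885930850796167], [0.22635817431195637, -0.8303274952777351, -0.5092329795957452], [-0.11835186307530894, 0.49548348417495924, -0.8605166781744824]] [-0.487554027994013, -0.04849965725992961, 1.493334498036869] 2
case_left 0.84 [ 0.4642  0.2669 -0.0012]
case_left 0.27 [ 0.4301  0.413  -0.0037]
case_middle 0.59 [ 0.4814  0.1167 -0.0008]
case_right 0.62 [ 0.4748 -0.029  -0.0005]
stand 0.76 [ 5.524e-01 -2.158e-01  2.000e-04]
tile_centre 0.95 [ 0.5182 -0.2093  0.0502]
```

View pics/scene0.png

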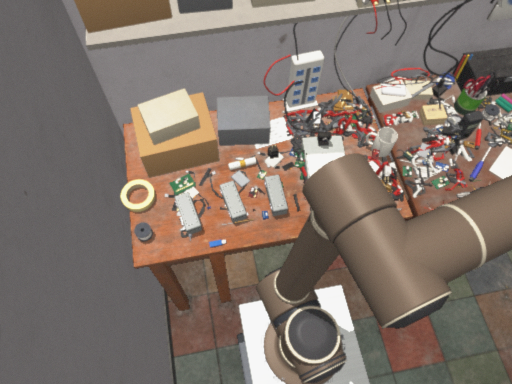

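View pics/side0.png

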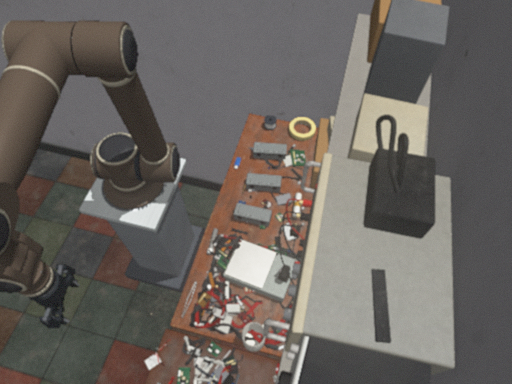

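```bash
cat > h.py <<'E'
from rig import arm, viewer
import numpy as np, cv2
from scipy.spatial.transform import Rotation as Ro
def RT(s=None):
    s=s or arm.state(); return Ro.from_euler('xyz',s['orientation'],degrees=True).as_matrix(), s['tcp_pos']
def show():
    s=arm.state(); R,p=RT(s)
    print('t',round(s['clock'],3),'j',s['joints'].round(2),'p',p.round(4),'op',round(s['opening'],4))
    print('R',R.round(3).tolist()); print('grip',(p+R[:,0]*arm.grip_point_offset).round(4),'F',s['ft_force'].round(2),'T',s['ft_torque'].round(3))
    return s
def save(p,n): cv2.imwrite(f"pics/{n}.png",cv2.cvtColor(p["img"],cv2.COLOR_RGB2BGR))
E
python3 - <<'E'
from h import *
show()
from scipy.optimize import minimize
for n in ["scene","side"]:
    p=viewer.grab_frame(n)
    for o in ["case_left","case_middle","case_right"]:
        l=viewer.landmark_of(o,p)[0]; X=p["R"].T@(l["point"]-p["t"])
        r=viewer.regions_of(o,p)[0]; m=r["region"].astype(np.uint8)
        # fit box silhouette by IoU
        def sil(q):
            x,y,a=q; c,s=np.cos(a),np.sin(a)
            P=np.array([[x+c*u-s*v,y+s*u+c*v,w] for u in(-.065,.065) for v in(-.025,.025) for w in(0,.044)])
            Q=(p["R"]@P.T).T+p["t"]; uv=(p["mtx"]@Q.T).T; uv=uv[:,:2]/uv[:,2:]
            im=np.zeros((384*4,512*4),np.uint8)
            cv2.fillConvexPoly(im,cv2.convexHull(((uv+.5)*4).round().astype(np.int32)),1); return im
        M=cv2.resize(m,None,fx=4,fy=4,interpolation=cv2.INTER_NEAREST)
        f=lambda q:1-(sil(q)&M).sum()/max(1,(sil(q)|M).sum())
        best=None
        for a0 in(-.25,0,.25):
            q0=[X[0],X[1],a0]
            S=np.array([q0]+[np.add(q0,d) for d in([.01,0,0],[0,.01,0],[0,0,.15])])
            r2=minimize(f,q0,method='Nelder-Mead',options=dict(initial_simplex=S,maxiter=120))
            if best is None or r2.fun<best.fun: best=r2
        print(n,o,r["conf"],m.sum(),X.round(4),best.x.round(4),round(best.fun,3))
E
```

```text
t 0.6 j [-76.55   7.21  -2.27  80.52  -0.    90.  ] p [ 0.1221 -0.5106  0.3039] op 0.0854
R [[-0.0, 0.233, -0.973], [-0.0, -0.973, -0.233], [-1.0, 0.0, 0.0]]
grip [ 0.1221 -0.5106  0.25  ] F [ 0.4  -0.65  0.97] T [-0.011 -0.01   0.027]
scene case_left 0.69 638 [0.4654 0.2655 0.0018] [0.4658 0.2685 0.1976] 0.081
scene case_middle 0.94 644 [0.4814 0.1159 0.0006] [0.4799 0.1184 0.1339] 0.093
scene case_right 0.56 646 [ 0.476  -0.0236 -0.0012] [ 0.4766 -0.0242  0.0008] 0.082
side case_left 0.96 528 [ 4.649e-01  2.701e-01 -3.000e-04] [0.4638 0.2674 0.1817] 0.078
side case_middle 0.95 567 [ 0.478   0.1181 -0.    ] [0.4777 0.1178 0.1891] 0.086
side case_right 0.79 624 [ 0.4737 -0.029  -0.0049] [ 0.4761 -0.0255  0.0331] 0.087
```

Call:
apply_moves(
  moves=[0,0,0,0,1],
)

```text
clock: 1.38
tcp_pos: [0.1221, -0.5106, 0.3039]
orientation: [86.9, 90.0, -79.6]
ft_force: [-0.6, 0.8, -0.8]
opening: 0.0855
```

Run:
```python
from h import *
for n in["scene","side"]:
    p=viewer.grab_frame(n)
    for P in([.17,-.72,.25],[.2,-.85,.3],[.2,-.85,0],[.1,-.4,.3],[.5,-.5,.3]):
        q=p["mtx"]@(p["R"]@np.array(P)+p["t"]); print(n,P,(q[:2]/q[2]).round())
```

```text
scene [0.17, -0.72, 0.25] [557. 214.]
scene [0.2, -0.85, 0.3] [608. 187.]
scene [0.2, -0.85, 0] [540. 229.]
scene [0.1, -0.4, 0.3] [465. 254.]
scene [0.5, -0.5, 0.3] [440. 117.]
side [0.17, -0.72, 0.25] [ 43. 395.]
side [0.2, -0.85, 0.3] [ 11. 468.]
side [0.2, -0.85, 0] [ 71. 458.]
side [0.1, -0.4, 0.3] [ 75. 254.]
side [0.5, -0.5, 0.3] [208. 333.]
```

Call:
apply_moves(
  moves=[0,0.0417,0,0,1,0,0.0417,0,0,1,0,0.0417,0,0,1,0,0.0417,0,0,1,0,0.0417,0,0,1],
)

```text
clock: 1.9
tcp_pos: [0.171, -0.7147, 0.3039]
orientation: [86.5, 90.0, -80.0]
ft_force: [-0.9, -2.0, -0.7]
opening: 0.0854
```

```bash
python3 -c "
from h import *
show()"
```

```text
t 1.9 j [-76.55  32.29  32.62  90.28  -0.    90.  ] p [ 0.171  -0.7147  0.3039] op 0.0854
R [[0.0, 0.233, -0.973], [-0.001, -0.973, -0.233], [-1.0, 0.001, 0.0]]
grip [ 0.171  -0.7148  0.25  ] F [-0.95 -1.96 -0.71] T [-0.051 -0.008 -0.013]
```

Call:
apply_moves(
  moves=[0,0.0417,0,0,1,0,0.0417,0,0,1],
)

```text
clock: 2.07
tcp_pos: [0.1866, -0.78, 0.3038]
orientation: [-93.5, 90.0, 100.0]
ft_force: [-0.0, -1.7, -0.2]
opening: 0.0857
```

```bash
python3 -c "
from h import *
show()"
```

```text
t 2.067 j [-76.55  43.95  52.87  98.94   0.    90.  ] p [ 0.1866 -0.78    0.3038] op 0.0857
R [[-0.0, 0.233, -0.973], [0.0, -0.973, -0.233], [-1.0, -0.0, -0.0]]
grip [ 0.1866 -0.78    0.2499] F [-0.02 -1.69 -0.23] T [-0.088 -0.004  0.014]
```

Call:
apply_moves(
  moves=[0,0.0417,0,0,1,0,0.0417,0,0,1,0,0.0417,0,0,1],
)

```text
clock: 2.32
tcp_pos: [0.1871, -0.7821, 0.3072]
orientation: [-90.0, 85.5, 103.4]
ft_force: [8.3, -31.1, 0.7]
opening: 0.0856
```

```bash
python3 -c "
from h import *
show()"
```

```text
t 2.317 j [-76.55  56.05  77.14 115.55   0.    90.  ] p [ 0.1871 -0.7821  0.3072] op 0.0856
R [[-0.018, 0.232, -0.973], [0.076, -0.97, -0.233], [-0.997, -0.078, -0.0]]
grip [ 0.1861 -0.778   0.2535] F [  8.27 -31.14   0.68] T [-2.214 -0.491 -0.045]
```

Call:
apply_moves(
  moves=[0,-0.03,0,0,1,0,-0.0417,0,0,1],
)

```text
clock: 2.48
tcp_pos: [0.18, -0.7526, 0.3233]
orientation: [-90.0, 86.1, 103.4]
ft_force: [0.7, -1.5, 0.7]
opening: 0.0853
```

```bash
python3 -c "
from h import *
show()"
```

```text
t 2.483 j [-76.55  44.81  56.96 106.     0.    90.  ] p [ 0.18   -0.7526  0.3233] op 0.0853
R [[-0.016, 0.232, -0.973], [0.065, -0.97, -0.233], [-0.998, -0.067, -0.0]]
grip [ 0.1792 -0.7491  0.2695] F [ 0.75 -1.48  0.65] T [-0.193 -0.062  0.026]
```

Call:
apply_moves(
  moves=[-0.03,-0.02,0,0,1,-0.03,-0.02,0,0,1,-0.03,-0.02,0,0,1],
)

```text
clock: 2.73
tcp_pos: [0.1658, -0.6931, 0.4192]
orientation: [-90.0, 86.4, 103.4]
ft_force: [-2.0, 9.5, -4.8]
opening: 0.0855
```

```bash
python3 -c "
from h import *
show()"
```

```text
t 2.733 j [-76.55  40.97  63.21 115.83   0.    90.  ] p [ 0.1658 -0.6931  0.4192] op 0.0855
R [[-0.015, 0.232, -0.973], [0.061, -0.971, -0.233], [-0.998, -0.062, -0.0]]
grip [ 0.165  -0.6898  0.3654] F [-1.96  9.5  -4.8 ] T [ 0.496  0.078 -0.036]
```

Call:
apply_moves(
  moves=[-0.01,0,0,0,1,-0.01,0,0,0,1,-0.01,0,0,0,1],
)

```text
clock: 2.98
tcp_pos: [0.1635, -0.6837, 0.4379]
orientation: [-90.0, 87.8, 103.5]
ft_force: [0.1, 0.7, -0.6]
opening: 0.0853
```

```bash
python3 -c "
from h import *
show()"
```

```text
t 2.983 j [-76.55  39.16  62.67 115.75  -0.    90.  ] p [ 0.1635 -0.6837  0.4379] op 0.0853
R [[-0.009, 0.232, -0.973], [0.038, -0.972, -0.233], [-0.999, -0.039, 0.0]]
grip [ 0.163  -0.6816  0.3841] F [ 0.06  0.69 -0.62] T [-0.032 -0.001  0.036]
```

Call:
apply_moves(
  moves=[-0.012,0,0,0,1,-0.012,0,0,0,1,-0.012,0,0,0,1],
)

```text
clock: 3.23
tcp_pos: [0.1607, -0.6717, 0.457]
orientation: [-90.0, 88.9, 103.5]
ft_force: [0.2, -0.3, -0.6]
opening: 0.0857
```

```bash
python3 -c "
from h import *
show()
p=viewer.grab_frame('scene')
C=-p['R'].T@p['t']; print('cam',C)
for uv in([88,42],[280,15],[180,29],[97,30]):
  for z in(.6,.65,.3):
    d=p['R'].T@np.linalg.inv(p['mtx'])@[*uv,1]; print(uv,z,(C+d*(z-C[2])/d[2]).round(3))
p=viewer.grab_frame('side')
C=-p['R'].T@p['t']
for uv in([327,155],[300,330],[360,60]):
  for z in(.6,.65):
    d=p['R'].T@np.linalg.inv(p['mtx'])@[*uv,1]; print(uv,z,(C+d*(z-C[2])/d[2]).round(3))
"
```

```text
t 3.233 j [-76.55  37.16  61.84 115.76  -0.    90.  ] p [ 0.1607 -0.6717  0.457 ] op 0.0857
R [[-0.004, 0.233, -0.973], [0.018, -0.972, -0.233], [-1.0, -0.019, 0.0]]
grip [ 0.1604 -0.6707  0.4031] F [ 0.16 -0.33 -0.6 ] T [-0.076  0.024 -0.022]
cam [-0.13120177  0.18386296  1.31295531]
[88, 42] 0.6 [0.651 0.395 0.6  ]
[88, 42] 0.65 [0.596 0.38  0.65 ]
[88, 42] 0.3 [0.98  0.484 0.3  ]
[280, 15] 0.6 [ 0.655 -0.042  0.6  ]
[280, 15] 0.65 [ 0.6   -0.026  0.65 ]
[280, 15] 0.3 [ 0.986 -0.137  0.3  ]
[180, 29] 0.6 [0.653 0.19  0.6  ]
[180, 29] 0.65 [0.598 0.19  0.65 ]
[180, 29] 0.3 [0.983 0.193 0.3  ]
[97, 30] 0.6 [0.684 0.374 0.6  ]
[97, 30] 0.65 [0.627 0.361 0.65 ]
[97, 30] 0.3 [1.027 0.454 0.3  ]
[327, 155] 0.6 [ 0.674 -0.141  0.6  ]
[327, 155] 0.65 [ 0.673 -0.18   0.65 ]
[300, 330] 0.6 [ 0.693 -0.505  0.6  ]
[300, 330] 0.65 [ 0.691 -0.516  0.65 ]
[360, 60] 0.6 [0.703 0.171 0.6  ]
[360, 60] 0.65 [0.7   0.109 0.65 ]
```

Call:
apply_moves(
  moves=[-0.012,0,0,0,1,-0.012,0,0,0,1,-0.012,0,0,0,1,0.02,-0.03,-0.018,0,1,0.02,-0.03,-0.018,0,1],
)

```text
clock: 3.75
tcp_pos: [0.1727, -0.6187, 0.453]
orientation: [89.8, 89.4, -76.8]
ft_force: [1.4, -0.1, 1.2]
opening: 0.0853
```

```bash
python3 -c "
from h import *
show()
"
```

```text
t 3.75 j [-7.4400e+01  2.5210e+01  4.1040e+01  1.0526e+02 -2.0000e-02  9.2250e+01] p [ 0.1727 -0.6187  0.453 ] op 0.0853
R [[0.002, 0.231, -0.973], [-0.01, -0.973, -0.231], [-1.0, 0.01, 0.0]]
grip [ 0.1728 -0.6193  0.3991] F [ 1.45 -0.06  1.21] T [-0.045 -0.042 -0.031]
```

Call:
apply_moves(
  moves=[0,-0.0352,-0.0196,0,1,0,-0.0352,-0.0196,0,1,0,-0.0352,-0.0196,0,1,0,-0.0352,-0.0196,0,1,0,-0.0352,-0.0196,0,1],
)

```text
clock: 4.17
tcp_pos: [0.227, -0.4207, 0.4523]
orientation: [94.5, 89.6, -72.1]
ft_force: [0.6, -0.4, 0.6]
opening: 0.0852
```

Call:
apply_moves(
  moves=[0,-0.0352,-0.0196,0,1,0,-0.0352,-0.0196,0,1,0,-0.0352,-0.0196,0,1,0,-0.0352,-0.0196,0,1,0,-0.0352,-0.0196,0,1],
)

```text
clock: 4.58
tcp_pos: [0.281, -0.227, 0.4515]
orientation: [100.8, 89.6, -65.8]
ft_force: [0.2, 0.7, -0.1]
opening: 0.0856
```

Call:
apply_moves(
  moves=[0,-0.0352,-0.0196,0,1,0,-0.0352,-0.0196,0,1,0,-0.0352,-0.0196,0,1,0,-0.0352,-0.0196,0,1,0,-0.0352,-0.0196,0,1],
)

```text
clock: 5.0
tcp_pos: [0.3351, -0.0333, 0.4508]
orientation: [110.9, 89.6, -55.6]
ft_force: [2.3, -0.8, 0.1]
opening: 0.085
```

```bash
python3 -c "
from h import *
show()
"
```

```text
t 5.0 j [ -5.48 -10.4   -0.55  99.61  -0.29 161.09] p [ 0.3351 -0.0333  0.4508] op 0.085
R [[0.004, 0.232, -0.973], [-0.005, -0.973, -0.232], [-1.0, 0.006, -0.002]]
grip [ 0.3353 -0.0336  0.3969] F [ 2.33 -0.77  0.12] T [-0.065 -0.036 -0.03 ]
```

Call:
apply_moves(
  moves=[-0.012,-0.033,-0.019,3.3,1,-0.012,-0.033,-0.019,3.2,1,-0.03,0,0,0,1,-0.025,0,0,0,1,-0.012,0,0,0,1],
)

```text
clock: 5.42
tcp_pos: [0.3588, 0.0387, 0.5435]
orientation: [126.5, 89.6, -46.4]
ft_force: [1.4, -0.8, -0.4]
opening: 0.0852
```

```bash
python3 -c "
from h import *
show()
"
```

```text
t 5.417 j [  6.34  -3.32  18.32 111.41  -0.3  179.2 ] p [0.3588 0.0387 0.5435] op 0.0852
R [[0.005, 0.124, -0.992], [-0.005, -0.992, -0.124], [-1.0, 0.005, -0.004]]
grip [0.3591 0.0384 0.4896] F [ 1.37 -0.79 -0.42] T [ 0.008 -0.02   0.032]
```

Call:
apply_moves(
  moves=[-0.012,0,0,0,1,-0.012,0,0,0,1,-0.012,0,0,0,1,-0.015,0,0,0,1,-0.015,0,0,0,1],
)

```text
clock: 5.83
tcp_pos: [0.3581, 0.0376, 0.5821]
orientation: [168.7, 88.4, -4.3]
ft_force: [-0.4, -0.1, -0.3]
opening: 0.0852
```

```bash
python3 -c "
from h import *
show()
"
```

```text
t 5.833 j [  6.18  -1.58  25.79 115.76  -0.3  179.22] p [0.3581 0.0376 0.5821] op 0.0852
R [[0.028, 0.121, -0.992], [-0.002, -0.993, -0.121], [-1.0, 0.006, -0.028]]
grip [0.3596 0.0375 0.5282] F [-0.37 -0.14 -0.33] T [-0.047  0.031  0.018]
```

Call:
apply_moves(
  moves=[-0.02,0,0,0,1,-0.02,0,0,0,1,-0.02,0,0,0,1,-0.02,0,0,0,1,-0.02,0,0,0,1],
)

```text
clock: 6.25
tcp_pos: [0.3512, 0.037, 0.61]
orientation: [176.4, 84.1, 3.3]
ft_force: [0.3, -0.1, -0.3]
opening: 0.0856
```

```bash
python3 -c "
from h import *
show()
"
```

```text
t 6.25 j [  6.2   -2.95  28.73 115.76  -0.3  179.22] p [0.3512 0.037  0.61  ] op 0.0856
R [[0.103, 0.121, -0.987], [0.006, -0.993, -0.121], [-0.995, 0.007, -0.103]]
grip [0.3568 0.0373 0.5564] F [ 0.29 -0.11 -0.25] T [ 0.033  0.062 -0.018]
```

Call:
apply_moves(
  moves=[-0.02,0,0,0,1,-0.02,0,0,0,1,-0.02,0,0,0,1,-0.015,0,0,0,1],
)

```text
clock: 6.58
tcp_pos: [0.3424, 0.0361, 0.6311]
orientation: [177.4, 80.8, 4.4]
ft_force: [-0.7, -0.4, 0.2]
opening: 0.0855
```

```bash
python3 -c "
from h import *
show()
"
```

```text
t 6.583 j [  6.21  -4.23  30.73 115.77  -0.3  179.21] p [0.3424 0.0361 0.6311] op 0.0855
R [[0.159, 0.121, -0.98], [0.012, -0.993, -0.121], [-0.987, 0.007, -0.16]]
grip [0.351  0.0368 0.5779] F [-0.67 -0.45  0.19] T [-0.055  0.157  0.034]
```

Call:
apply_moves(
  moves=[0.015,0,0,-7.1,1,0.015,0,0,-7.1,1,0.015,0,0,-7.1,1,0.015,0,0,-7.1,1,0.015,0,0,-7.1,1],
)

```text
clock: 7.0
tcp_pos: [0.3546, 0.0371, 0.5556]
orientation: [141.5, 80.9, 4.3]
ft_force: [0.2, -0.6, 1.1]
opening: 0.0855
```

Call:
apply_moves(
  moves=[0.015,0,0,-7.1,1,0.015,0,0,-7.1,1,0.015,0,0,-7.1,1,0.015,0,0,-7.1,1,0.015,0,0,-7.1,1],
)

```text
clock: 7.42
tcp_pos: [0.3665, 0.0379, 0.4815]
orientation: [106.0, 80.9, 4.3]
ft_force: [0.0, -0.4, -0.6]
opening: 0.0856
```

Call:
apply_moves(
  moves=[0.015,0,0,-7.1,1,0.015,0,0,-7.1,1,0.015,0,0,-7.1,1,0.015,0,0,-7.1,1,0.015,0,0,-7.1,1],
)

```text
clock: 7.83
tcp_pos: [0.3783, 0.0388, 0.4074]
orientation: [70.5, 80.9, 4.3]
ft_force: [0.3, 0.2, -0.1]
opening: 0.0853
```

Call:
apply_moves(
  moves=[0.015,0,0,-7.1,1,0.015,0,0,-7.1,1,0.015,0,0,-7.1,1,0.015,0,0,-7.1,1,0.015,0,0,-7.1,1],
)

```text
clock: 8.25
tcp_pos: [0.3901, 0.0397, 0.3334]
orientation: [35.0, 80.9, 4.3]
ft_force: [-0.3, 0.7, -0.1]
opening: 0.0853
```

Call:
apply_moves(
  moves=[0.015,0,0,-7.1,1,0.015,0,0,-7.1,1,0.015,0,0,-7.1,1,0.015,0,0,-7.1,1,0.015,0,0,-7.1,1],
)

```text
clock: 8.67
tcp_pos: [0.4019, 0.0406, 0.2593]
orientation: [-0.5, 80.9, 4.3]
ft_force: [-0.3, -0.1, -0.6]
opening: 0.0851
```

```bash
python3 -c "
from h import *
show()
"
```

```text
t 8.667 j [  5.91 -12.12 -26.8   66.23  -0.25   1.06] p [0.4019 0.0406 0.2593] op 0.0851
R [[0.157, -0.084, 0.984], [0.012, 0.996, 0.083], [-0.987, -0.001, 0.158]]
grip [0.4104 0.0413 0.2061] F [-0.34 -0.14 -0.62] T [-0.071  0.16   0.037]
```

Call:
apply_moves(
  moves=[0.011,0.038,0,-6.1,1,0.011,0.036,0.013,0,1,0.011,0.036,0.013,0,1,0.011,0.036,0.013,0,1,0.011,0.036,0.013,0,1],
)

```text
clock: 9.08
tcp_pos: [0.4318, 0.2321, 0.2111]
orientation: [-6.1, 80.9, 4.4]
ft_force: [1.7, -0.2, 0.1]
opening: 0.0854
```

Call:
apply_moves(
  moves=[0.011,0.032,0.013,0,1,0,0,0,0,1],
)

```text
clock: 9.25
tcp_pos: [0.4409, 0.2689, 0.1997]
orientation: [-5.9, 81.0, 4.9]
ft_force: [-0.9, -1.5, 0.8]
opening: 0.0848
```

```bash
cat >> h.py <<'E'
def fitcase(p,o,x0,y0,a0,wrist=None):
    """fit x,y,yaw of a standing case to its mask. wrist=(R,pos) for wrist cam"""
    from scipy.optimize import minimize
    if wrist is not None:
        Rw,tw=wrist; H=p["hand_eye"]; W=np.eye(4); W[:3,:3]=Rw; W[:3,3]=tw; E=np.linalg.inv(W@H); R,t=E[:3,:3],E[:3,3]
    else: R,t=p["R"],p["t"]
    rs=viewer.regions_of(o,p); out=[]
    for r in rs[:3]:
        if r["conf"]<.3: continue
        M=cv2.resize(r["region"].astype(np.uint8),None,fx=2,fy=2,interpolation=cv2.INTER_NEAREST)
        def sil(q):
            x,y,a=q; c,s=np.cos(a),np.sin(a)
            P=np.array([[x+c*u-s*v,y+s*u+c*v,w] for u in(-.065,.065) for v in(-.025,.025) for w in(0,.044)])
            Q=(R@P.T).T+t; uv=(p["mtx"]@Q.T).T; uv=uv[:,:2]/uv[:,2:]
            im=np.zeros((768,1024),np.uint8)
            cv2.fillConvexPoly(im,cv2.convexHull(((uv+.5)*2).round().astype(np.int32)),1); return im
        def f(q):
            s=sil(q); return 1-(s&M).sum()/max(1,(s|M).sum())
        q0=np.array([x0,y0,a0]); S=np.array([q0]+[q0+d for d in([.008,0,0],[0,.008,0],[0,0,.08])])
        b=minimize(f,q0,method='Nelder-Mead',options=dict(initial_simplex=S,maxiter=120))
        out.append((r["conf"],b.x.round(4),round(b.fun,3)))
    return out
E
python3 -c "
from h import *
s=show()
w=RT(s)
p=viewer.grab_frame('wrist'); save(p,'w1')
for o in ['case_left']:
  print(fitcase(p,o,.4645,.268,.19,w))
  for l in viewer.landmark_of(o,p)[:2]:
    X=p['hand_eye']@np.append(l['point'],1); print(l['conf'],(w[0]@X[:3]+w[1]).round(4))
"
```

```text
t 9.25 j [ 33.22   2.12 -21.51  58.44  -4.25  22.08] p [0.4409 0.2689 0.1997] op 0.0848
R [[0.156, -0.187, 0.97], [0.013, 0.982, 0.187], [-0.988, -0.016, 0.155]]
grip [0.4493 0.2697 0.1465] F [-0.93 -1.52  0.8 ] T [-0.056  0.185 -0.002]
[(0.56, array([0.4655, 0.2688, 0.1848]), np.float64(0.04))]
0.82 [ 0.4638  0.2689 -0.0011]
```

View pics/w1.png

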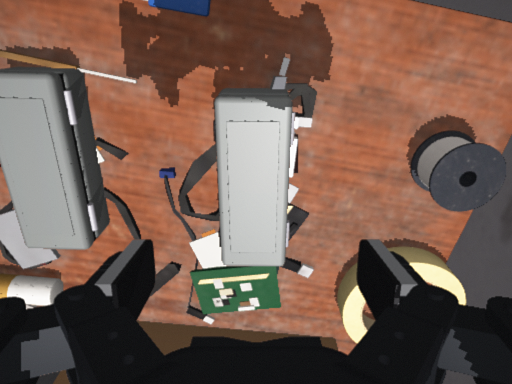

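Call:
apply_moves(
  moves=[0.03,-0.002,-0.003,0,1,0.03,0,0,0,1,0.03,0,0,0,1,0.0295,0,0,0,1,0,0,0,0,1],
  newtons=60,
)

```text
clock: 9.82
tcp_pos: [0.4543, 0.26, 0.079]
orientation: [-7.6, 81.3, 2.9]
ft_force: [-1.3, -0.7, -0.1]
opening: 0.0854
```

Call:
apply_moves(
  moves=[0,0,0,0,0,0,0,0,0,0,0,0,0,0,0,0,0,0,0,0,0,0,0,0,0],
  newtons=60,
)

```text
clock: 10.23
tcp_pos: [0.4579, 0.2643, 0.0868]
orientation: [-5.1, 80.7, 5.5]
ft_force: [-1.9, 0.2, 7.6]
opening: 0.0487
```

```bash
python3 -c "
from h import *
s=show()
"
```

```text
t 10.233 j [ 31.72   7.64 -30.6   43.37  -4.12  20.85] p [0.4579 0.2643 0.0868] op 0.0487
R [[0.162, -0.182, 0.97], [0.015, 0.983, 0.182], [-0.987, -0.014, 0.162]]
grip [0.4666 0.2651 0.0336] F [-1.92  0.17  7.55] T [0.368 0.33  0.003]
```

Call:
apply_moves(
  moves=[-0.02,0,0,0,0,-0.035,0,0,0,0,-0.035,0,0,0,0,-0.035,0,0,0,0,0,0,0,0,0],
  newtons=60,
)

```text
clock: 10.65
tcp_pos: [0.4386, 0.263, 0.2157]
orientation: [-4.4, 80.3, 6.2]
ft_force: [1.2, 1.5, -2.2]
opening: 0.049
```

```bash
python3 -c "
from h import *
s=show()
p=viewer.grab_frame('wrist'); save(p,'w2')
"
```

```text
t 10.65 j [ 32.83   0.69 -21.02  59.61  -4.33  21.93] p [0.4386 0.263  0.2157] op 0.049
R [[0.167, -0.182, 0.969], [0.018, 0.983, 0.182], [-0.986, -0.013, 0.168]]
grip [0.4476 0.2639 0.1626] F [ 1.25  1.53 -2.16] T [ 0.055  0.084 -0.008]
```

View pics/w2.png

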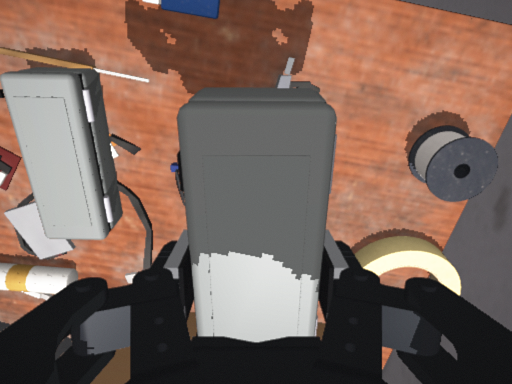

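Call:
apply_moves(
  moves=[0,0,0,-7.15,0,0,0,0,-7.15,0,0,0,0,-7.15,0,0,0,0,-7.15,0,0,0,0,-7.15,0],
)

```text
clock: 11.12
tcp_pos: [0.4362, 0.2611, 0.2058]
orientation: [-42.8, 81.0, 3.9]
ft_force: [-0.4, -0.4, -2.7]
opening: 0.049
```

Call:
apply_moves(
  moves=[0,0,0,-7.15,0,0,0,0,-7.15,0,0,0,0,-7.15,0,0,0,0,-7.15,0,0,0,0,-7.15,0],
)

```text
clock: 11.53
tcp_pos: [0.4362, 0.2611, 0.2057]
orientation: [-78.5, 81.0, 3.9]
ft_force: [-0.9, -0.4, -3.5]
opening: 0.0491
```

```bash
python3 -c "
from h import *
s=show()
"
```

```text
t 11.533 j [ 32.79   1.15 -21.74  59.25  -4.32 -49.94] p [0.4362 0.2611 0.2057] op 0.0491
R [[0.155, -0.979, 0.129], [0.011, 0.133, 0.991], [-0.988, -0.153, 0.031]]
grip [0.4446 0.2617 0.1524] F [-0.91 -0.43 -3.45] T [0.012 0.323 0.032]
```

Call:
apply_moves(
  moves=[0,0,0,-7.15,0,0,0,0,-7.15,0,0,0,0,-7.15,0,0,0,0,-7.15,0,0,0,0,-7.15,0],
)

```text
clock: 11.95
tcp_pos: [0.4362, 0.2611, 0.2057]
orientation: [-114.3, 81.0, 3.9]
ft_force: [0.4, -0.6, -3.8]
opening: 0.0489
```

Call:
apply_moves(
  moves=[0,0,0,-7.15,0,0,0,0,-7.15,0,0,0,0,-7.15,0,0,0,0,-7.15,0,0,0,0,-7.15,0],
)

```text
clock: 12.37
tcp_pos: [0.4362, 0.2611, 0.2057]
orientation: [-150.0, 81.0, 3.9]
ft_force: [0.1, 0.4, -4.5]
opening: 0.0489
```

Call:
apply_moves(
  moves=[0,0,0,-7.15,0,0,0,0,-7.15,0,0,0,0,-7.15,0,0,0,0,-7.15,0,0,0,0,-7.15,0],
)

```text
clock: 12.78
tcp_pos: [0.4363, 0.2611, 0.2057]
orientation: [174.2, 81.0, 3.9]
ft_force: [-0.3, 0.8, -3.6]
opening: 0.0489
```

Call:
apply_moves(
  moves=[0,0,0,0,0,0,0,0,0,0,0,0,0,0,0],
)

```text
clock: 13.03
tcp_pos: [0.4366, 0.2614, 0.2063]
orientation: [175.0, 81.0, 4.1]
ft_force: [0.7, 0.6, -4.5]
opening: 0.0495
```

```bash
python3 -c "
from h import *
s=show()
R,_=RT(s); print('tool frame T',(R.T@s['ft_torque']).round(3),'F',(R.T@s['ft_force']).round(2))
p=viewer.grab_frame('wrist'); save(p,'w3')
p=viewer.grab_frame('side'); save(p,'s3')
s=arm.state(); print(s['ft_torque'].round(3),s['ft_force'].round(2))
"
```

```text
t 13.033 j [  32.8     1.14  -21.67   59.26   -4.31 -156.65] p [0.4366 0.2614 0.2063] op 0.0495
R [[0.156, 0.158, -0.975], [0.011, -0.987, -0.158], [-0.988, 0.014, -0.156]]
grip [0.445  0.262  0.1531] F [ 0.74  0.57 -4.54] T [0.023 0.302 0.012]
tool frame T [-0.005 -0.295 -0.072] F [ 4.61 -0.51 -0.1 ]
[-0.018  0.313 -0.023] [ 0.17  0.81 -3.64]
```

View pics/s3.png

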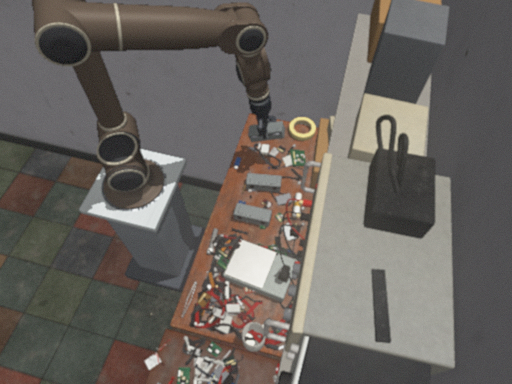

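Call:
apply_moves(
  moves=[0.03,0,0,0,0,0.035,0,0,0,0,0.03,0,0,0,0],
)

```text
clock: 13.38
tcp_pos: [0.4522, 0.2629, 0.1122]
orientation: [175.3, 80.9, 4.6]
ft_force: [0.3, -0.4, -5.0]
opening: 0.0492
```

Call:
apply_moves(
  moves=[0.005,0,0,0,0,0.006,0,0,0,0,0.006,0,0,0,0],
  newtons=20,
)

```text
clock: 13.63
tcp_pos: [0.4562, 0.263, 0.0988]
orientation: [174.7, 80.7, 3.9]
ft_force: [3.2, -5.2, 12.1]
opening: 0.049
```

```bash
python3 -c "
from h import *
s=show()
p=viewer.grab_frame('wrist'); save(p,'w4')
"
```

```text
t 13.633 j [  31.79    6.87  -29.8    45.07   -4.34 -157.78] p [0.4562 0.263  0.0988] op 0.049
R [[0.162, 0.16, -0.974], [0.011, -0.987, -0.16], [-0.987, 0.015, -0.161]]
grip [0.4649 0.2636 0.0456] F [ 3.22 -5.17 12.06] T [-1.162 -0.302  0.105]
```

View pics/w4.png

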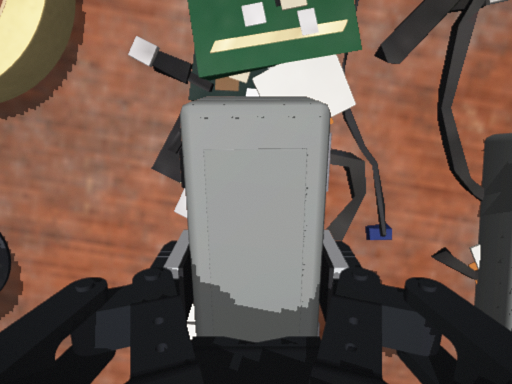

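View pics/w3.png

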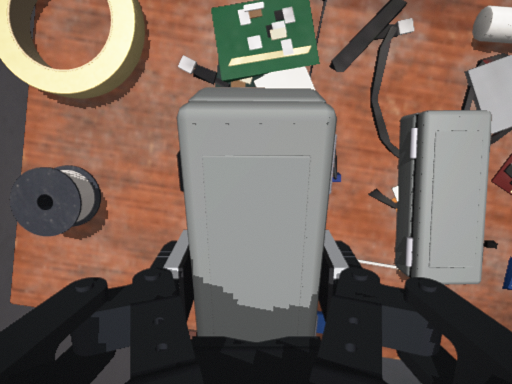

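Call:
apply_moves(
  moves=[0.005,0,0,0,0,0.005,0,0,0,0],
  newtons=20,
)

```text
clock: 13.85
tcp_pos: [0.4605, 0.2641, 0.0916]
orientation: [175.3, 80.3, 4.6]
ft_force: [8.0, -4.3, 13.8]
opening: 0.0494
```

```bash
python3 -c "
from h import *
s=show()
p=viewer.grab_frame('wrist'); save(p,'w5')
"
```

```text
t 13.85 j [  31.69    7.43  -30.21   43.68   -4.41 -157.86] p [0.4605 0.2641 0.0916] op 0.0494
R [[0.168, 0.159, -0.973], [0.013, -0.987, -0.159], [-0.986, 0.014, -0.168]]
grip [0.4696 0.2648 0.0385] F [ 7.99 -4.29 13.82] T [-0.871 -1.061  0.081]
```

View pics/w5.png

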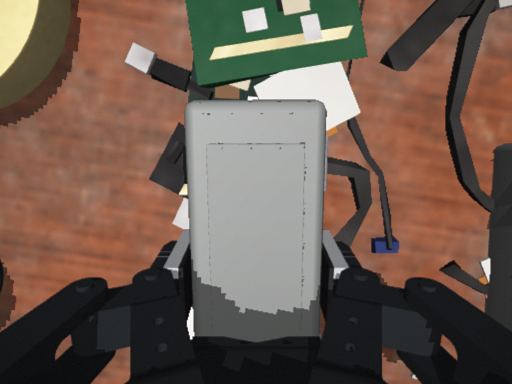

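Call:
apply_moves(
  moves=[0.004,0,0,0,0,0.004,0,0,0,0],
  newtons=20,
)

```text
clock: 14.07
tcp_pos: [0.463, 0.2648, 0.0854]
orientation: [175.8, 80.1, 5.0]
ft_force: [-21.4, -19.1, 80.6]
opening: 0.0489
```

```bash
python3 -c "
from h import *
s=show()
p=viewer.grab_frame('wrist'); save(p,'w6')
"
```

```text
t 14.067 j [  31.61    7.91  -30.56   42.65   -4.41 -157.91] p [0.463  0.2648 0.0854] op 0.0489
R [[0.171, 0.158, -0.972], [0.015, -0.987, -0.158], [-0.985, 0.012, -0.171]]
grip [0.4722 0.2656 0.0323] F [-21.37 -19.09  80.6 ] T [-2.121  2.24  -0.355]
```

View pics/w6.png

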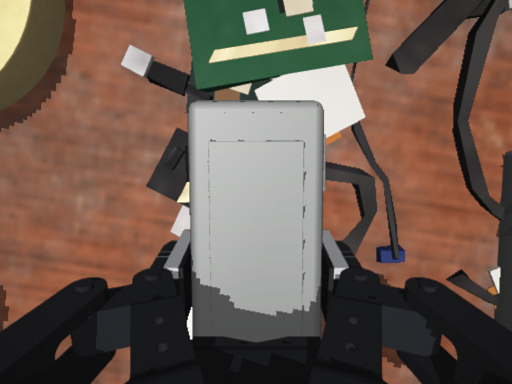

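Call:
apply_moves(
  moves=[-0.005,0,0,0,0,0,0,0,0,0,-0.02,0,0,0,0,-0.035,0,0,0,0,-0.035,0,0,0,0],
  newtons=60,
)

```text
clock: 14.53
tcp_pos: [0.4407, 0.2613, 0.1721]
orientation: [174.3, 81.2, 3.6]
ft_force: [0.0, 0.9, -4.5]
opening: 0.049
```

Call:
apply_moves(
  moves=[-0.025,0,0,7.15,0,0,0,0,7.15,0,0,0,0,7.15,0,0,0,0,7.15,0,0,0,0,7.15,0],
)

```text
clock: 14.95
tcp_pos: [0.4378, 0.2617, 0.1972]
orientation: [-148.9, 81.0, 4.3]
ft_force: [0.7, 0.3, -5.0]
opening: 0.0489
```

```bash
python3 -c "
from h import *
s=show()
p=viewer.grab_frame('wrist'); save(p,'w7')
"
```

```text
t 14.95 j [  32.74    1.49  -22.48   58.08   -4.28 -120.78] p [0.4378 0.2617 0.1972] op 0.0489
R [[0.156, -0.444, -0.882], [0.012, -0.892, 0.451], [-0.988, -0.081, -0.134]]
grip [0.4462 0.2623 0.144 ] F [ 0.65  0.32 -4.98] T [-0.014  0.201 -0.019]
```

View pics/w7.png

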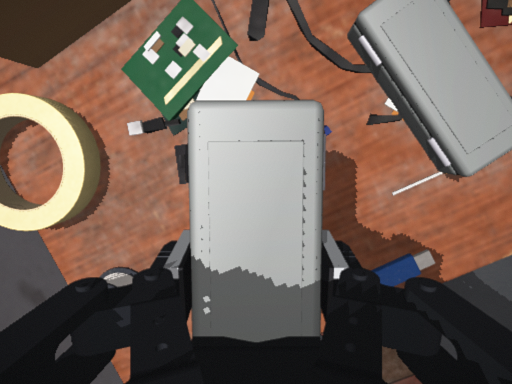

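Call:
apply_moves(
  moves=[0,0,0,7.15,0,0,0,0,7.15,0,0,0,0,7.15,0,0,0,0,7.15,0,0,0,0,7.15,0],
)

```text
clock: 15.42
tcp_pos: [0.4379, 0.2616, 0.1969]
orientation: [-113.5, 81.0, 4.2]
ft_force: [-0.4, 0.3, -3.8]
opening: 0.0494
```

Call:
apply_moves(
  moves=[0,0,0,7.15,0,0,0,0,7.15,0,0,0,0,7.15,0,0,0,0,7.15,0,0,0,0,7.15,0],
)

```text
clock: 15.83
tcp_pos: [0.4379, 0.2616, 0.1968]
orientation: [-77.7, 81.0, 4.2]
ft_force: [0.6, 0.6, -4.6]
opening: 0.0488
```

Call:
apply_moves(
  moves=[0,0,0,7.15,0,0,0,0,7.15,0,0,0,0,7.15,0,0,0,0,7.15,0,0,0,0,7.15,0],
)

```text
clock: 16.25
tcp_pos: [0.4379, 0.2616, 0.1968]
orientation: [-42.0, 81.0, 4.2]
ft_force: [1.2, 0.4, -4.4]
opening: 0.0488
```

Call:
apply_moves(
  moves=[0,0,0,7.15,0,0,0,0,7.15,0,0,0,0,7.15,0,0,0,0,7.15,0,0,0,0,7.15,0],
)

```text
clock: 16.67
tcp_pos: [0.4379, 0.2616, 0.1968]
orientation: [-6.2, 81.0, 4.2]
ft_force: [0.3, 0.8, -3.7]
opening: 0.0492
```

Call:
apply_moves(
  moves=[0,0,0,0,0,0,0,0,0,0,0,0,0,0,0],
)

```text
clock: 16.92
tcp_pos: [0.4383, 0.2617, 0.1969]
orientation: [-6.6, 81.0, 4.3]
ft_force: [0.0, -0.4, -3.3]
opening: 0.0492
```

```bash
python3 -c "
from h import *
s=show()
p=viewer.grab_frame('wrist'); save(p,'w8')
s=arm.state(); print(s['ft_torque'].round(3),s['ft_force'].round(2))
"
```

```text
t 16.917 j [ 32.72   1.52 -22.49  58.03  -4.29  21.6 ] p [0.4383 0.2617 0.1969] op 0.0492
R [[0.157, -0.186, 0.97], [0.012, 0.982, 0.187], [-0.988, -0.018, 0.156]]
grip [0.4467 0.2623 0.1437] F [ 0.04 -0.42 -3.29] T [-0.046  0.347  0.008]
[-0.027  0.241  0.016] [-0.34  0.49 -4.1 ]
```

View pics/w8.png

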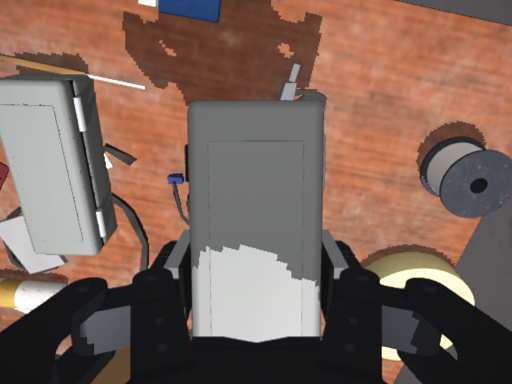

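Call:
apply_moves(
  moves=[0.028,0.005,0.001,0,0,0.03,0,0,0,0,0.028,0,0,0,0],
)

```text
clock: 17.22
tcp_pos: [0.4525, 0.2683, 0.1117]
orientation: [-6.1, 80.8, 4.7]
ft_force: [-1.5, 0.1, -4.2]
opening: 0.0494
```

Call:
apply_moves(
  moves=[0.004,0,0,0,0,0.005,0,0,0,0,0.005,0,0,0,0,0.005,0,0,0,0],
  newtons=20,
)

```text
clock: 17.55
tcp_pos: [0.4574, 0.2684, 0.0968]
orientation: [-6.4, 80.6, 4.2]
ft_force: [3.3, -5.4, 13.8]
opening: 0.0489
```

```bash
python3 -c "
from h import *
s=show()
p=viewer.grab_frame('wrist'); save(p,'w9')
"
```

```text
t 17.55 j [ 32.26   7.3  -29.59  44.76  -4.43  21.32] p [0.4574 0.2684 0.0968] op 0.0489
R [[0.164, -0.183, 0.969], [0.012, 0.983, 0.183], [-0.986, -0.018, 0.163]]
grip [0.4663 0.2691 0.0437] F [ 3.26 -5.4  13.8 ] T [-1.203 -0.08   0.104]
```

View pics/w9.png

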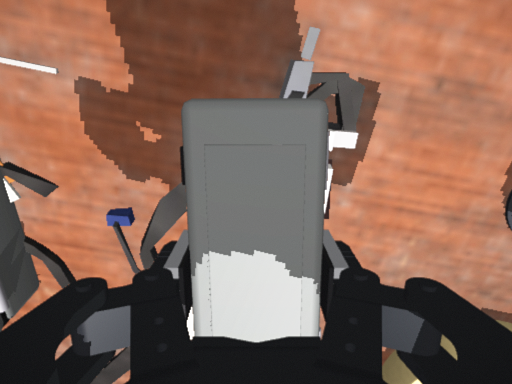

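Call:
apply_moves(
  moves=[0.005,0,0,0,0,0.005,0,0,0,0],
)

```text
clock: 17.77
tcp_pos: [0.4615, 0.2696, 0.0893]
orientation: [-5.7, 80.2, 4.9]
ft_force: [7.9, -4.9, 13.7]
opening: 0.0494
```

Call:
apply_moves(
  moves=[0.002,0,0,0,0],
)

```text
clock: 17.85
tcp_pos: [0.4622, 0.2699, 0.0873]
orientation: [-5.4, 80.2, 5.1]
ft_force: [7.1, -2.8, 9.1]
opening: 0.0496
```

```bash
python3 -c "
from h import *
s=show()
"
```

```text
t 17.85 j [ 32.13   8.04 -30.12  43.06  -4.45  21.24] p [0.4622 0.2699 0.0873] op 0.0496
R [[0.17, -0.182, 0.969], [0.015, 0.983, 0.182], [-0.985, -0.016, 0.17]]
grip [0.4714 0.2707 0.0342] F [ 7.07 -2.75  9.07] T [-0.493 -0.86   0.005]
```

Call:
apply_moves(
  moves=[0.001,0,-0.004,0,0,0,0,0,0,0.9,0,0,0,0,1,0,0,0,0,1],
)

```text
clock: 18.18
tcp_pos: [0.4538, 0.2679, 0.0815]
orientation: [-5.9, 80.8, 4.7]
ft_force: [-0.6, -0.5, 0.2]
opening: 0.0828
```

Call:
apply_moves(
  moves=[-0.03,0,0,0,1,-0.04,0,0,0,1,-0.04,0,0,0,1,0,0,0,0,1],
)

```text
clock: 18.52
tcp_pos: [0.4378, 0.2679, 0.1968]
orientation: [-4.4, 80.4, 6.2]
ft_force: [1.8, 0.8, 1.0]
opening: 0.0854
```

```bash
python3 -c "
from h import *
s=show()
w=RT(s)
p=viewer.grab_frame('wrist'); save(p,'w10')
print(fitcase(p,'case_left',.4645,.268,.19,w))
s=show()
"
```

```text
t 18.517 j [ 33.37   1.42 -22.68  57.32  -4.39  22.43] p [0.4378 0.2679 0.1968] op 0.0854
R [[0.166, -0.183, 0.969], [0.018, 0.983, 0.183], [-0.986, -0.013, 0.167]]
grip [0.4467 0.2689 0.1437] F [1.8  0.81 1.05] T [ 0.022  0.06  -0.001]
[(0.8, array([0.4682, 0.2707, 0.181 ]), np.float64(0.046))]
t 18.617 j [ 33.35   1.66 -23.14  56.99  -4.38  22.42] p [0.4366 0.2669 0.191 ] op 0.0854
R [[0.161, -0.183, 0.97], [0.014, 0.983, 0.183], [-0.987, -0.015, 0.161]]
grip [0.4453 0.2677 0.1378] F [-0.36  0.56 -0.13] T [-0.008  0.131  0.044]
```

View pics/w10.png

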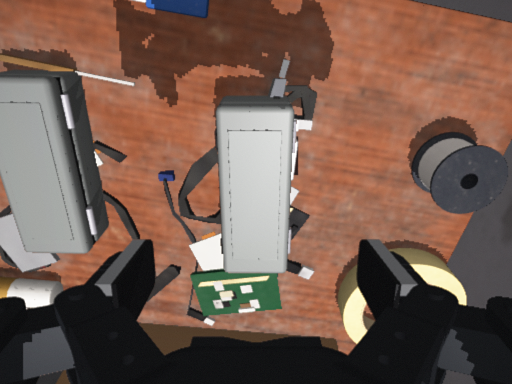

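Call:
apply_moves(
  moves=[-0.003,-0.038,-0.003,0.7,1,-0.002,-0.038,-0.003,0.7,1,-0.002,-0.038,-0.003,0,1,-0.002,-0.037,-0.004,0,1,0,0,0,0,1],
)

```text
clock: 19.03
tcp_pos: [0.4462, 0.1101, 0.1964]
orientation: [-5.8, 81.1, 3.0]
ft_force: [-0.4, -0.2, 0.1]
opening: 0.0853
```

```bash
python3 -c "
from h import *
p=viewer.grab_frame('scene')
s=show()
w=RT(s)
p=viewer.grab_frame('wrist'); save(p,'w11')
print(fitcase(p,'case_middle',.4788,.118,.16,w))
s=show()
"
```

```text
t 19.083 j [ 14.93  -4.45 -28.38  57.29  -1.73   5.92] p [0.4465 0.1121 0.1964] op 0.0855
R [[0.155, -0.153, 0.976], [0.01, 0.988, 0.154], [-0.988, -0.014, 0.155]]
grip [0.4548 0.1126 0.1431] F [-0.81  0.17 -0.08] T [-0.02   0.117 -0.024]
[(0.92, array([0.478 , 0.1189, 0.1678]), np.float64(0.046))]
t 19.183 j [ 15.2   -4.38 -28.3   57.28  -1.7    5.97] p [0.4467 0.1146 0.1966] op 0.0856
R [[0.155, -0.157, 0.975], [0.012, 0.987, 0.157], [-0.988, -0.013, 0.155]]
grip [0.4551 0.1152 0.1433] F [-0.19 -0.48  1.01] T [0.009 0.149 0.024]
```

View pics/w11.png

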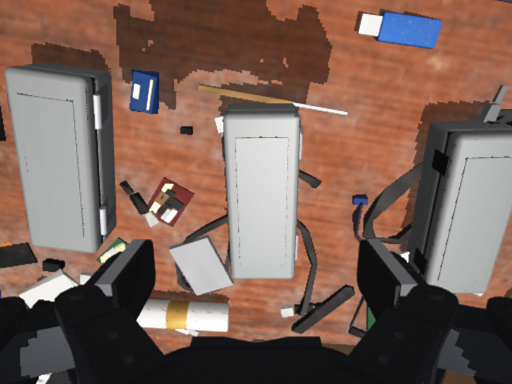

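Call:
apply_moves(
  moves=[0.028,0.001,0.005,-0.5,1,0.03,0,0,0,1,0.03,0,0,0,1,0.0275,0,0,0,1,0,0,0,0,1],
  newtons=60,
)

```text
clock: 19.6
tcp_pos: [0.4668, 0.1188, 0.0785]
orientation: [-5.9, 81.5, 3.9]
ft_force: [-0.8, 0.4, -0.1]
opening: 0.0851
```

Call:
apply_moves(
  moves=[0,0,0,0,0,0,0,0,0,0,0,0,0,0,0,0,0,0,0,0,0,0,0,0,0],
  newtons=60,
)

```text
clock: 20.02
tcp_pos: [0.4711, 0.1187, 0.0865]
orientation: [-5.0, 80.7, 4.7]
ft_force: [-1.8, -0.9, 6.7]
opening: 0.049
```

Call:
apply_moves(
  moves=[-0.015,0,0,0,0,-0.035,0,0,0,0,-0.035,0,0,0,0,-0.035,0,0,-7.15,0,0,0,0,-7.15,0],
  newtons=60,
)

```text
clock: 20.43
tcp_pos: [0.4529, 0.1174, 0.2105]
orientation: [-19.3, 80.3, 5.0]
ft_force: [2.4, -0.7, -1.9]
opening: 0.0489
```

```bash
python3 -c "
from h import *
s=show()
"
```

```text
t 20.433 j [ 15.35  -4.47 -26.68  58.28  -1.72  -9.09] p [0.4529 0.1174 0.2105] op 0.0489
R [[0.167, -0.407, 0.898], [0.015, 0.912, 0.41], [-0.986, -0.055, 0.158]]
grip [0.462  0.1182 0.1574] F [ 2.36 -0.72 -1.89] T [-0.006  0.066  0.009]
```

Call:
apply_moves(
  moves=[0,0,0,-7.15,0,0,0,0,-7.15,0,0,0,0,-7.15,0,0,0,0,-7.15,0,0,0,0,-7.15,0],
)

```text
clock: 20.85
tcp_pos: [0.4507, 0.1168, 0.2033]
orientation: [-55.7, 80.9, 4.4]
ft_force: [0.5, 0.3, -3.2]
opening: 0.0486
```

Call:
apply_moves(
  moves=[0,0,0,-7.15,0,0,0,0,-7.15,0,0,0,0,-7.15,0,0,0,0,-7.15,0,0,0,0,-7.15,0],
)

```text
clock: 21.27
tcp_pos: [0.4507, 0.1167, 0.2032]
orientation: [-91.4, 80.9, 4.4]
ft_force: [-0.2, 0.6, -4.1]
opening: 0.049
```

```bash
cat >> h.py <<'E'
def samp(n=4):
    T=[];F=[]
    for i in range(n):
        s=arm.state(); T.append(s['ft_torque']);F.append(s['ft_force'])
        if i<n-1: viewer.grab_frame('wrist')
    print('T',np.mean(T,0).round(3),np.std(T,0).round(3),'F',np.mean(F,0).round(2)); show()
E
python3 -c "
from h import *
samp(5)
"
```

```text
T [-0.022  0.254  0.006] [0.024 0.016 0.014] F [ 0.03  0.05 -3.07]
t 21.467 j [ 15.34  -4.12 -27.24  57.97  -1.72 -80.06] p [0.4509 0.1168 0.2031] op 0.0491
R [[0.157, -0.983, -0.092], [0.012, -0.091, 0.996], [-0.987, -0.158, -0.002]]
grip [0.4594 0.1174 0.1499] F [ 0.37 -0.11 -2.46] T [-0.062  0.275 -0.007]
```

Call:
apply_moves(
  moves=[0,0,0,-7.15,0,0,0,0,-7.15,0,0,0,0,-7.15,0,0,0,0,-7.15,0,0,0,0,-7.15,0],
)

```text
clock: 21.88
tcp_pos: [0.451, 0.1168, 0.203]
orientation: [-127.1, 80.9, 4.3]
ft_force: [-0.2, 0.7, -3.0]
opening: 0.0493
```

Call:
apply_moves(
  moves=[0,0,0,-7.15,0,0,0,0,-7.15,0,0,0,0,-7.15,0,0,0,0,-7.15,0,0,0,0,-7.15,0],
)

```text
clock: 22.3
tcp_pos: [0.451, 0.1168, 0.2029]
orientation: [-162.8, 80.9, 4.3]
ft_force: [-0.5, -0.1, -2.9]
opening: 0.0491
```

Call:
apply_moves(
  moves=[0,0,0,-7.15,0,0,0,0,-7.15,0,0,0,0,-7.15,0,0,0,0,0,0,0,0,0,0,0],
)

```text
clock: 22.72
tcp_pos: [0.451, 0.1168, 0.2029]
orientation: [176.2, 80.9, 4.3]
ft_force: [-0.0, 0.1, -2.9]
opening: 0.0493
```

```bash
python3 -c "
from h import *
samp(5)
"
```

```text
T [-0.008  0.239 -0.003] [0.023 0.036 0.02 ] F [ 0.22  0.05 -3.34]
t 22.917 j [  15.34   -4.09  -27.23   57.95   -1.72 -173.08] p [0.4511 0.1168 0.2029] op 0.0491
R [[0.157, 0.143, -0.977], [0.012, -0.99, -0.143], [-0.987, 0.011, -0.157]]
grip [0.4596 0.1175 0.1497] F [ 0.16  0.14 -3.75] T [ 0.005  0.271 -0.003]
```

Call:
apply_moves(
  moves=[0.028,0,0,0,0,0.035,0,0,0,0,0.03,0,0,0,0],
)

```text
clock: 23.17
tcp_pos: [0.4662, 0.118, 0.1103]
orientation: [176.1, 80.8, 4.5]
ft_force: [0.0, -0.6, -3.0]
opening: 0.0492
```

Call:
apply_moves(
  moves=[0.005,0,0,0,0,0.006,0,0,0,0,0.006,0,0,0,0,0.005,0,0,0,0,0.005,0,0,0,0],
  newtons=20,
)

```text
clock: 23.58
tcp_pos: [0.4752, 0.1188, 0.0895]
orientation: [175.9, 80.2, 4.2]
ft_force: [8.1, -2.5, 14.5]
opening: 0.0491
```

```bash
python3 -c "
from h import *
s=show()
p=viewer.grab_frame('wrist'); save(p,'w12')
"
```

```text
t 23.583 j [  14.85    2.73  -35.82   41.84   -1.79 -173.62] p [0.4752 0.1188 0.0895] op 0.0491
R [[0.169, 0.144, -0.975], [0.012, -0.99, -0.144], [-0.985, 0.012, -0.169]]
grip [0.4843 0.1195 0.0364] F [ 8.14 -2.5  14.5 ] T [-0.573 -1.259 -0.002]
```

View pics/w12.png

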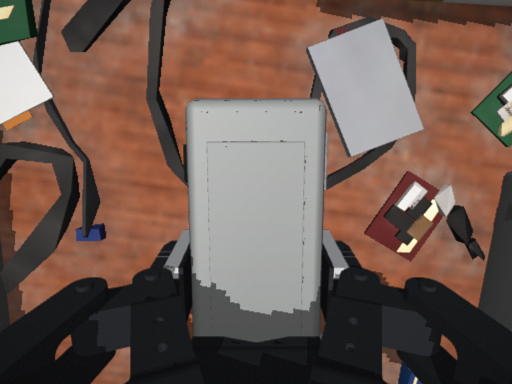

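Call:
apply_moves(
  moves=[0.003,0,0,0,0],
)

```text
clock: 23.72
tcp_pos: [0.4762, 0.119, 0.0872]
orientation: [176.0, 80.2, 4.3]
ft_force: [8.5, -2.7, 12.2]
opening: 0.0493
```

Call:
apply_moves(
  moves=[-0.003,0,0,0,0,0,0,0,0,0,-0.02,0,0,0,0,-0.035,0,0,0,0,-0.035,0,0,0,0],
  newtons=60,
)

```text
clock: 24.13
tcp_pos: [0.4538, 0.1167, 0.1731]
orientation: [175.6, 81.2, 4.0]
ft_force: [1.3, 0.8, -3.0]
opening: 0.0487
```

Call:
apply_moves(
  moves=[-0.025,0,0,7.15,0,0,0,0,7.15,0,0,0,0,7.15,0,0,0,0,7.15,0,0,0,0,7.15,0],
)

```text
clock: 24.55
tcp_pos: [0.451, 0.1168, 0.1982]
orientation: [-148.0, 81.0, 4.3]
ft_force: [0.5, 0.2, -3.6]
opening: 0.0489
```

```bash
python3 -c "
from h import *
s=show()
p=viewer.grab_frame('wrist'); save(p,'w13')
"
```

```text
t 24.55 j [  15.34   -3.92  -27.68   57.41   -1.71 -137.09] p [0.451  0.1168 0.1982] op 0.0489
R [[0.156, -0.458, -0.875], [0.012, -0.885, 0.466], [-0.988, -0.083, -0.133]]
grip [0.4594 0.1174 0.1449] F [ 0.54  0.22 -3.64] T [-0.02   0.239 -0.062]
```

View pics/w13.png

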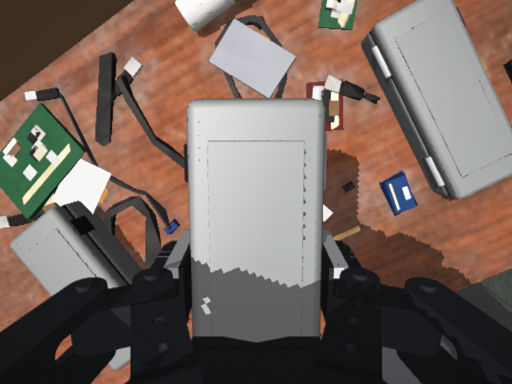

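Call:
apply_moves(
  moves=[0,0,0,7.15,0,0,0,0,7.15,0,0,0,0,7.15,0,0,0,0,7.15,0,0,0,0,7.15,0],
)

```text
clock: 25.02
tcp_pos: [0.4512, 0.1168, 0.1978]
orientation: [-112.4, 81.0, 4.3]
ft_force: [-0.1, -0.2, -3.2]
opening: 0.0489
```

Call:
apply_moves(
  moves=[0,0,0,7.15,0,0,0,0,7.15,0,0,0,0,7.15,0],
)

```text
clock: 25.27
tcp_pos: [0.4512, 0.1168, 0.1978]
orientation: [-91.0, 81.0, 4.3]
ft_force: [-0.5, -0.1, -2.7]
opening: 0.0488
```

```bash
python3 -c "
from h import *
samp(4)
"
```

```text
T [-0.043  0.264  0.009] [0.043 0.036 0.039] F [-0.34 -0.41 -2.78]
t 25.417 j [ 15.33  -3.88 -27.68  57.35  -1.72 -80.55] p [0.4514 0.1168 0.1978] op 0.0492
R [[0.156, -0.983, -0.1], [0.012, -0.099, 0.995], [-0.988, -0.157, -0.004]]
grip [0.4598 0.1174 0.1446] F [-0.45 -0.66 -3.01] T [-0.101  0.325 -0.045]
```

Call:
apply_moves(
  moves=[0,0,0,7.15,0,0,0,0,7.15,0,0,0,0,7.15,0,0,0,0,7.15,0,0,0,0,7.15,0],
)

```text
clock: 25.83
tcp_pos: [0.4516, 0.1168, 0.1979]
orientation: [-55.4, 81.0, 4.3]
ft_force: [0.2, 0.3, -3.3]
opening: 0.049
```

Call:
apply_moves(
  moves=[0,0,0,7.15,0,0,0,0,7.15,0,0,0,0,7.15,0,0,0,0,7.15,0,0,0,0,7.15,0],
)

```text
clock: 26.25
tcp_pos: [0.4516, 0.1168, 0.1979]
orientation: [-19.6, 81.0, 4.3]
ft_force: [0.5, -0.6, -3.3]
opening: 0.0489
```

Call:
apply_moves(
  moves=[0,0,0,7.15,0,0,0,0,7.15,0,0,0,0,0,0,0,0,0,0,0],
)

```text
clock: 26.58
tcp_pos: [0.4517, 0.1168, 0.1979]
orientation: [-5.7, 81.0, 4.3]
ft_force: [0.0, -0.3, -2.6]
opening: 0.049
```

```bash
python3 -c "
from h import *
samp(4)
p=viewer.grab_frame('wrist'); save(p,'w14')
"
```

```text
T [-0.024  0.24   0.039] [0.012 0.009 0.016] F [ 0.01 -0.1  -2.85]
t 26.733 j [ 15.32  -3.87 -27.67  57.31  -1.72   5.31] p [0.4518 0.1168 0.1979] op 0.0487
R [[0.157, -0.17, 0.973], [0.012, 0.985, 0.171], [-0.988, -0.015, 0.157]]
grip [0.4603 0.1175 0.1447] F [ 0.53  0.53 -2.77] T [-0.023  0.224  0.05 ]
```

View pics/w14.png

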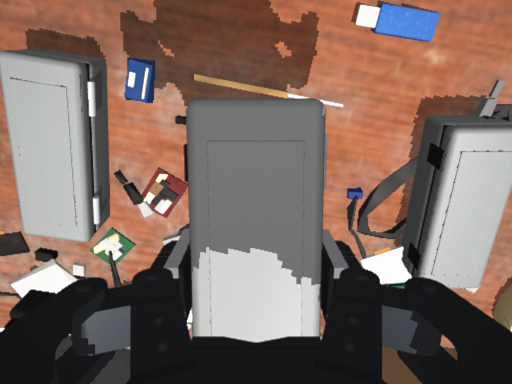

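Call:
apply_moves(
  moves=[0.028,0,0,0,0,0.033,0,0,0,0,0.028,0,0,0,0],
)

```text
clock: 27.03
tcp_pos: [0.4662, 0.118, 0.1092]
orientation: [-5.4, 80.8, 4.4]
ft_force: [0.1, -0.6, -3.9]
opening: 0.0491
```

Call:
apply_moves(
  moves=[0.005,0,0,0,0,0.006,0,0,0,0,0.006,0,0,0,0,0.005,0,0,0,0,0.004,0,-0.002,0,0],
  newtons=20,
)

```text
clock: 27.45
tcp_pos: [0.4735, 0.1187, 0.0891]
orientation: [-5.3, 80.2, 4.5]
ft_force: [8.7, -1.0, 16.7]
opening: 0.0488
```

Call:
apply_moves(
  moves=[0.002,0,-0.002,0,0],
)

```text
clock: 27.53
tcp_pos: [0.4733, 0.1188, 0.088]
orientation: [-5.0, 80.0, 4.7]
ft_force: [9.7, -0.4, 14.9]
opening: 0.0493
```

```bash
python3 -c "
from h import *
s=show()
p=viewer.grab_frame('wrist'); save(p,'w15')
"
```

```text
t 27.533 j [ 14.89   2.49 -36.33  41.35  -1.76   5.04] p [0.4733 0.1188 0.088 ] op 0.0493
R [[0.173, -0.167, 0.971], [0.014, 0.986, 0.167], [-0.985, -0.015, 0.173]]
grip [0.4826 0.1195 0.0349] F [ 9.72 -0.38 14.92] T [ 0.084 -1.44  -0.063]
```

View pics/w15.png

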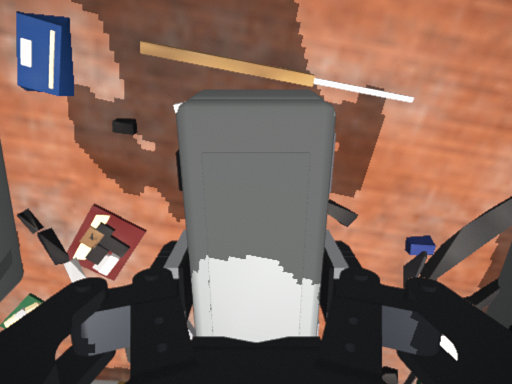

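Call:
apply_moves(
  moves=[0.001,0,-0.001,0,0,0,0,0,0,0.9,0,0,0,0,1,0,0,0,0,1],
)

```text
clock: 27.92
tcp_pos: [0.4658, 0.1175, 0.0816]
orientation: [-5.3, 80.9, 4.4]
ft_force: [0.6, -0.7, 0.0]
opening: 0.0825
```

Call:
apply_moves(
  moves=[-0.03,0,0,0,1,-0.04,0,0,0,1,-0.04,0,0,0,1,0,0,0,0,1],
)

```text
clock: 28.25
tcp_pos: [0.4503, 0.1168, 0.1968]
orientation: [-4.7, 80.4, 5.0]
ft_force: [2.0, 0.6, 0.3]
opening: 0.0854
```

```bash
python3 -c "
from h import *
viewer.grab_frame('scene')
s=show()
w=RT(s)
p=viewer.grab_frame('wrist'); save(p,'w16')
print(fitcase(p,'case_middle',.478,.119,.168,w))
s=show()
"
```

```text
t 28.3 j [ 15.37  -4.26 -28.62  56.31  -1.73   5.52] p [0.4499 0.1167 0.1938] op 0.0855
R [[0.164, -0.168, 0.972], [0.014, 0.986, 0.168], [-0.986, -0.014, 0.164]]
grip [0.4587 0.1175 0.1406] F [-0.24  0.9   0.14] T [-0.032  0.169  0.053]
[(0.58, array([0.4817, 0.1192, 0.1692]), np.float64(0.042))]
t 28.4 j [ 15.36  -4.08 -28.94  56.18  -1.73   5.53] p [0.4482 0.1162 0.1896] op 0.0858
R [[0.158, -0.167, 0.973], [0.012, 0.986, 0.168], [-0.987, -0.015, 0.158]]
grip [0.4567 0.1168 0.1364] F [ 0.14 -0.35 -0.26] T [-0.042  0.197 -0.039]
```

View pics/w16.png

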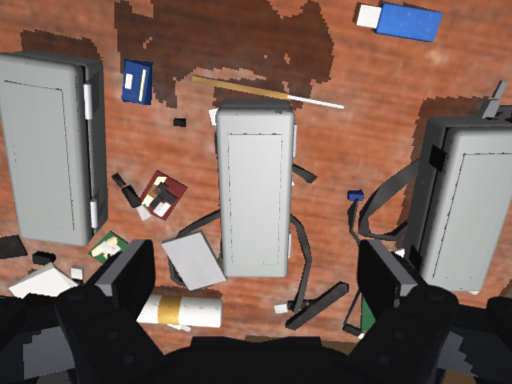

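Call:
apply_moves(
  moves=[-0.003,-0.037,-0.005,4.3,1,-0.003,-0.037,-0.004,4.3,1,-0.003,-0.035,0,0,1,-0.001,-0.034,0,0,1,0,0,0,0,1],
)

```text
clock: 28.82
tcp_pos: [0.448, -0.0318, 0.1961]
orientation: [2.7, 81.1, 3.4]
ft_force: [-0.3, -0.1, 0.6]
opening: 0.0854
```

```bash
python3 -c "
from h import *
for i in range(2): viewer.grab_frame('scene')
s=show()
w=RT(s)
p=viewer.grab_frame('wrist'); save(p,'w17')
print(fitcase(p,'case_right',.476,-.0255,.017,w))
s=show()
"
```

```text
t 28.917 j [ -4.33  -5.71 -29.55  57.37   1.35  -5.11] p [ 0.448  -0.0287  0.196 ] op 0.0854
R [[0.154, -0.016, 0.988], [0.012, 1.0, 0.015], [-0.988, 0.01, 0.154]]
grip [ 0.4563 -0.028   0.1428] F [-0.19  0.76 -0.85] T [-0.024  0.079  0.067]
[(0.93, array([ 0.4762, -0.0242,  0.0152]), np.float64(0.043))]
t 29.017 j [ -4.13  -5.73 -29.52  57.38   1.35  -5.11] p [ 0.4483 -0.0271  0.1965] op 0.0852
R [[0.155, -0.02, 0.988], [0.012, 1.0, 0.018], [-0.988, 0.009, 0.155]]
grip [ 0.4567 -0.0264  0.1432] F [-0.45 -0.78 -0.  ] T [0.018 0.187 0.025]
```

View pics/w17.png

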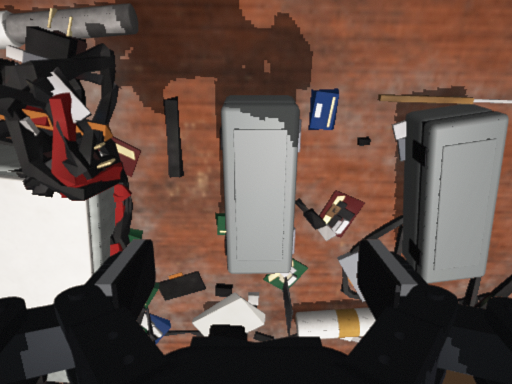

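Call:
apply_moves(
  moves=[0.028,0.001,0.002,0,1,0.03,0,0,0,1,0.03,0,0,0,1,0.027,0,0,0,1,0,0,0,0,1],
  newtons=60,
)

```text
clock: 29.43
tcp_pos: [0.4658, -0.0233, 0.0791]
orientation: [3.8, 81.4, 5.1]
ft_force: [-0.8, 0.9, -0.6]
opening: 0.0852
```

Call:
apply_moves(
  moves=[0,0,0,0,0,0,0,0,0,0,0,0,0,0,0,0,0,0,0,0,0,0,0,0,0],
  newtons=60,
)

```text
clock: 29.85
tcp_pos: [0.4701, -0.0248, 0.0867]
orientation: [3.3, 80.7, 4.4]
ft_force: [-2.1, 3.4, 7.4]
opening: 0.049
```

Call:
apply_moves(
  moves=[-0.015,0,0,0,0,-0.035,0,0,0,0,-0.035,0,0,0,0,-0.035,0,0,7.15,0,0,0,0,7.15,0],
  newtons=60,
)

```text
clock: 30.27
tcp_pos: [0.452, -0.0268, 0.2107]
orientation: [17.3, 80.3, 3.8]
ft_force: [1.8, -0.2, -3.2]
opening: 0.0493
```

Call:
apply_moves(
  moves=[0,0,0,7.15,0,0,0,0,7.15,0,0,0,0,7.15,0,0,0,0,7.15,0,0,0,0,7.15,0],
)

```text
clock: 30.68
tcp_pos: [0.4496, -0.0266, 0.2033]
orientation: [53.6, 80.9, 4.3]
ft_force: [0.2, 0.1, -3.4]
opening: 0.0491
```

Call:
apply_moves(
  moves=[0,0,0,7.15,0,0,0,0,7.15,0,0,0,0,7.15,0,0,0,0,7.15,0,0,0,0,7.15,0],
)

```text
clock: 31.1
tcp_pos: [0.4496, -0.0266, 0.2033]
orientation: [89.3, 80.9, 4.3]
ft_force: [-0.4, -0.7, -2.9]
opening: 0.0489
```

```bash
python3 -c "
from h import *
samp(4)
"
```

```text
T [-0.014  0.27  -0.007] [0.045 0.03  0.005] F [-0.3  -0.35 -3.63]
t 31.25 j [ -4.03  -5.85 -28.77  58.1    1.31  80.63] p [ 0.4497 -0.0266  0.2033] op 0.0488
R [[0.157, 0.983, 0.095], [0.012, 0.094, -0.996], [-0.987, 0.158, 0.003]]
grip [ 0.4582 -0.0259  0.15  ] F [-0.6  -0.26 -4.26] T [-0.037  0.315  0.   ]
```

Call:
apply_moves(
  moves=[0,0,0,7.15,0,0,0,0,7.15,0,0,0,0,7.15,0,0,0,0,7.15,0,0,0,0,7.15,0],
)

```text
clock: 31.67
tcp_pos: [0.4498, -0.0265, 0.2031]
orientation: [124.9, 80.9, 4.3]
ft_force: [0.2, -0.2, -3.4]
opening: 0.049
```

Call:
apply_moves(
  moves=[0,0,0,7.15,0,0,0,0,7.15,0,0,0,0,7.15,0,0,0,0,7.15,0,0,0,0,7.15,0],
)

```text
clock: 32.08
tcp_pos: [0.4499, -0.0266, 0.2032]
orientation: [160.7, 80.9, 4.3]
ft_force: [0.1, 0.1, -3.7]
opening: 0.049
```

Call:
apply_moves(
  moves=[0,0,0,7.15,0,0,0,0,7.15,0,0,0,0,7.15,0,0,0,0,0,0,0,0,0,0,0],
)

```text
clock: 32.5
tcp_pos: [0.45, -0.0265, 0.2031]
orientation: [-178.4, 80.9, 4.3]
ft_force: [0.2, 0.9, -4.0]
opening: 0.0488
```

```bash
python3 -c "
from h import *
samp(4)
p=viewer.grab_frame('wrist'); save(p,'w18')
"
```

```text
T [-0.025  0.247  0.001] [0.024 0.024 0.031] F [ 0.34  0.31 -3.58]
t 32.65 j [ -4.02  -5.82 -28.76  58.07   1.31 173.57] p [ 0.45   -0.0265  0.2031] op 0.0492
R [[0.157, 0.044, -0.987], [0.012, -0.999, -0.043], [-0.987, -0.005, -0.158]]
grip [ 0.4585 -0.0259  0.1499] F [-0.25 -0.8  -4.04] T [-0.062  0.27   0.052]
```

View pics/w18.png

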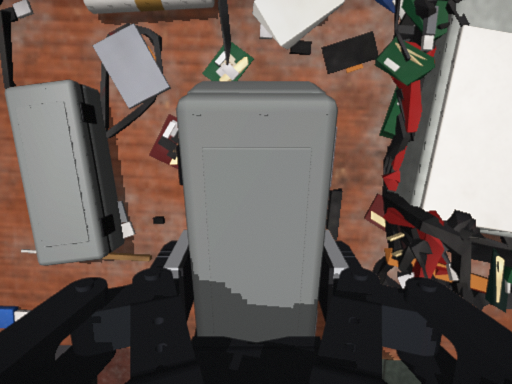

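Call:
apply_moves(
  moves=[0.028,0,0,0,0,0.035,0,0,0,0,0.03,0,0,0,0],
)

```text
clock: 32.95
tcp_pos: [0.4652, -0.0254, 0.1105]
orientation: [-178.2, 80.8, 4.2]
ft_force: [0.6, -0.1, -3.4]
opening: 0.0492
```

Call:
apply_moves(
  moves=[0.005,0,0,0,0,0.006,0,0,0,0,0.006,0,0,0,0,0.005,0,0,0,0,0.005,0,0,0,0],
  newtons=20,
)

```text
clock: 33.37
tcp_pos: [0.4743, -0.0246, 0.0898]
orientation: [-177.8, 80.2, 4.6]
ft_force: [7.2, 3.9, 15.2]
opening: 0.0489
```

Call:
apply_moves(
  moves=[0.003,0,0,0,0],
)

```text
clock: 33.45
tcp_pos: [0.4756, -0.0246, 0.0873]
orientation: [-177.8, 80.1, 4.6]
ft_force: [8.3, 4.6, 14.8]
opening: 0.0486
```

```bash
python3 -c "
from h import *
s=show()
p=viewer.grab_frame('wrist'); save(p,'w19')
"
```

```text
t 33.45 j [ -3.62   1.31 -37.65  41.26   1.41 174.07] p [ 0.4756 -0.0246  0.0873] op 0.0486
R [[0.171, 0.043, -0.984], [0.014, -0.999, -0.041], [-0.985, -0.006, -0.172]]
grip [ 0.4848 -0.0238  0.0342] F [ 8.3   4.59 14.83] T [ 0.785 -1.001  0.015]
```

View pics/w19.png

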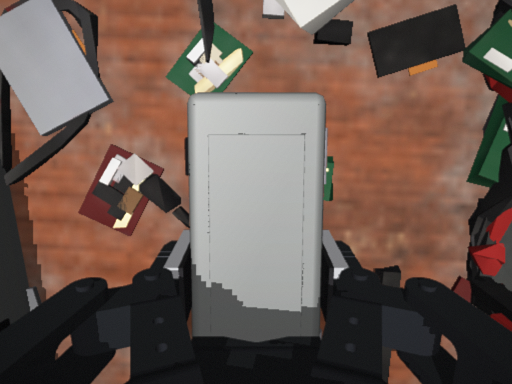

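Flat; lift and spin back, sampling at 90°.

Call:
apply_moves(
  moves=[-0.003,0,0,0,0,0,0,0,0,0,-0.02,0,0,0,0,-0.035,0,0,0,0,-0.035,0,0,0,0],
  newtons=60,
)

```text
clock: 33.92
tcp_pos: [0.4527, -0.0261, 0.1732]
orientation: [-177.8, 81.2, 4.5]
ft_force: [1.4, -0.7, -4.1]
opening: 0.0495
```

Call:
apply_moves(
  moves=[-0.025,0,0,-7.15,0,0,0,0,-7.15,0,0,0,0,-7.15,0,0,0,0,-7.15,0,0,0,0,-7.15,0],
)

```text
clock: 34.33
tcp_pos: [0.45, -0.0265, 0.1982]
orientation: [145.9, 81.0, 4.3]
ft_force: [-0.5, 0.3, -3.7]
opening: 0.0488
```

Call:
apply_moves(
  moves=[0,0,0,-7.15,0,0,0,0,-7.15,0,0,0,0,-7.15,0,0,0,0,-7.15,0,0,0,0,-7.15,0],
)

```text
clock: 34.75
tcp_pos: [0.4499, -0.0265, 0.1979]
orientation: [110.2, 81.0, 4.4]
ft_force: [-0.6, 0.4, -3.8]
opening: 0.0493
```

Call:
apply_moves(
  moves=[0,0,0,-7.15,0,0,0,0,-7.15,0,0,0,0,-7.15,0],
)

```text
clock: 35.0
tcp_pos: [0.4499, -0.0265, 0.1979]
orientation: [88.7, 81.0, 4.4]
ft_force: [0.6, -0.3, -3.5]
opening: 0.0493
```

```bash
python3 -c "
from h import *
samp(8)
"
```

```text
T [-0.001  0.249  0.002] [0.016 0.023 0.029] F [ 0.19 -0.02 -3.78]
t 35.35 j [ -4.01  -5.6  -29.22  57.43   1.31  80.92] p [ 0.4507 -0.0265  0.198 ] op 0.0492
R [[0.157, 0.984, 0.09], [0.012, 0.089, -0.996], [-0.988, 0.157, 0.002]]
grip [ 0.4591 -0.0259  0.1448] F [ 0.42  1.07 -4.03] T [-0.013  0.221 -0.014]
```

Call:
apply_moves(
  moves=[0,0,0,-7.15,0,0,0,0,-7.15,0,0,0,0,-7.15,0,0,0,0,-7.15,0,0,0,0,-7.15,0],
)

```text
clock: 35.77
tcp_pos: [0.4507, -0.0265, 0.198]
orientation: [53.0, 80.9, 4.3]
ft_force: [0.2, 0.1, -5.2]
opening: 0.0493
```

Call:
apply_moves(
  moves=[0,0,0,-7.15,0,0,0,0,-7.15,0,0,0,0,-7.15,0,0,0,0,-7.15,0,0,0,0,-7.15,0],
)

```text
clock: 36.18
tcp_pos: [0.4508, -0.0265, 0.198]
orientation: [17.3, 80.9, 4.3]
ft_force: [-0.0, 0.3, -3.8]
opening: 0.0486
```

Call:
apply_moves(
  moves=[0,0,0,-7.15,0,0,0,0,-7.15,0,0,0,0,0,0,0,0,0,0,0],
)

```text
clock: 36.52
tcp_pos: [0.4508, -0.0265, 0.1981]
orientation: [3.5, 80.9, 4.3]
ft_force: [-0.3, 0.3, -3.4]
opening: 0.0493
```

```bash
python3 -c "
from h import *
samp(6)
p=viewer.grab_frame('wrist'); save(p,'w20')
"
```

```text
T [-0.033  0.229  0.012] [0.024 0.024 0.029] F [-0.    0.29 -3.46]
t 36.767 j [ -4.01  -5.59 -29.21  57.41   1.31  -4.89] p [ 0.4508 -0.0265  0.1981] op 0.049
R [[0.157, -0.018, 0.987], [0.012, 1.0, 0.016], [-0.988, 0.009, 0.157]]
grip [ 0.4593 -0.0258  0.1448] F [-0.27  0.36 -4.31] T [-0.036  0.269  0.056]
```

View pics/w20.png

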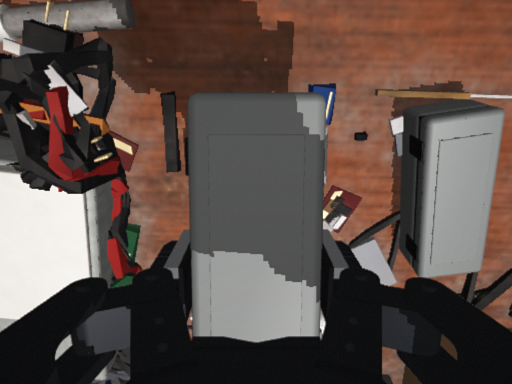

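Call:
apply_moves(
  moves=[0.028,0,0,0,0,0.033,0,0,0,0,0.028,0,0,0,0],
)

```text
clock: 37.07
tcp_pos: [0.4652, -0.0254, 0.1093]
orientation: [3.2, 80.8, 4.3]
ft_force: [0.1, -0.2, -3.9]
opening: 0.0492
```

Call:
apply_moves(
  moves=[0.005,0,0,0,0,0.006,0,-0.001,0,0,0.006,0,-0.001,0,0,0.005,0,-0.002,0,0,0.005,0,-0.002,0,0],
  newtons=20,
)

```text
clock: 37.48
tcp_pos: [0.4711, -0.0251, 0.0895]
orientation: [3.0, 79.9, 4.1]
ft_force: [10.8, 2.7, 15.9]
opening: 0.0487
```

Call:
apply_moves(
  moves=[0.002,0,-0.001,0,0],
)

```text
clock: 37.57
tcp_pos: [0.4705, -0.0253, 0.0873]
orientation: [2.8, 79.9, 3.9]
ft_force: [13.4, 1.8, 19.5]
opening: 0.0489
```

```bash
python3 -c "
from h import *
s=show()
p=viewer.grab_frame('wrist'); save(p,'w21')
"
```

```text
t 37.567 j [ -3.7    0.61 -38.39  40.96   1.34  -4.67] p [ 0.4705 -0.0253  0.0873] op 0.0489
R [[0.175, -0.02, 0.984], [0.012, 1.0, 0.018], [-0.984, 0.009, 0.176]]
grip [ 0.48   -0.0246  0.0343] F [13.37  1.8  19.5 ] T [ 0.219 -2.243  0.027]
```

View pics/w21.png

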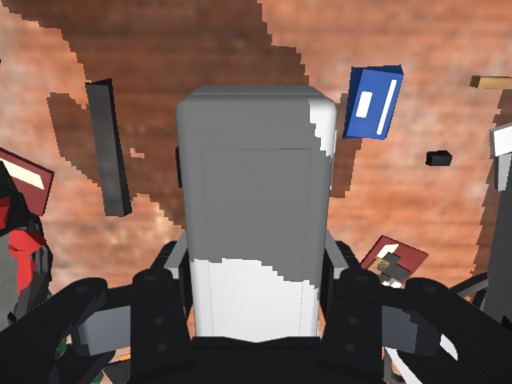

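Call:
apply_moves(
  moves=[0,0,-0.001,0,0,0,0,0,0,0.9,0,0,0,0,1,0,0,0,0,1],
)

```text
clock: 37.95
tcp_pos: [0.4616, -0.0252, 0.0811]
orientation: [3.2, 80.9, 4.3]
ft_force: [-0.5, 0.3, 0.3]
opening: 0.0825
```

Call:
apply_moves(
  moves=[-0.03,0,0,0,1,-0.04,0,0,0,1,-0.04,0,0,0,1,0,0,0,0,1],
)

```text
clock: 38.28
tcp_pos: [0.4461, -0.0268, 0.1963]
orientation: [2.8, 80.4, 3.9]
ft_force: [1.8, 0.0, -0.2]
opening: 0.0853
```

```bash
python3 -c "
from h import *
viewer.grab_frame('scene')
s=show()
w=RT(s)
p=viewer.grab_frame('wrist'); save(p,'w22')
print(fitcase(p,'case_right',.476,-.024,.017,w))
samp(3)
"
```

```text
t 38.333 j [ -4.09  -6.3  -30.5   56.43   1.32  -5.04] p [ 0.4457 -0.0267  0.1933] op 0.0856
R [[0.164, -0.019, 0.986], [0.011, 1.0, 0.018], [-0.986, 0.008, 0.164]]
grip [ 0.4545 -0.0261  0.1401] F [-0.38  0.86 -1.21] T [-0.041  0.079  0.004]
[(0.83, array([ 0.4776, -0.0246,  0.0183]), np.float64(0.053))]
T [-0.04   0.18   0.008] [0.026 0.018 0.002] F [-0.08  0.3  -0.22]
t 38.533 j [ -4.08  -6.02 -30.94  56.27   1.32  -5.04] p [ 0.4433 -0.0265  0.1874] op 0.0855
R [[0.154, -0.019, 0.988], [0.012, 1.0, 0.018], [-0.988, 0.009, 0.155]]
grip [ 0.4516 -0.0258  0.1342] F [ 0.24  0.21 -0.1 ] T [-0.075  0.19   0.011]
```

Call:
apply_moves(
  moves=[-0.002,0.037,0,-4.75,1,-0.001,0.037,0,-4.75,1,0,0.0363,0.0063,0,1,0,0.0363,0.0063,0,1,0,0.0363,0.0063,0,1],
)

```text
clock: 38.95
tcp_pos: [0.4366, 0.159, 0.1914]
orientation: [-6.6, 81.1, 4.0]
ft_force: [0.1, -1.4, 0.6]
opening: 0.0852
```

Call:
apply_moves(
  moves=[0,0.0363,0.0063,0,1,0,0.0363,0.0063,0,1,0,0.036,0.0063,0,1,0,0,0,0,1],
)

```text
clock: 39.28
tcp_pos: [0.4357, 0.2729, 0.1923]
orientation: [-6.0, 81.1, 4.9]
ft_force: [0.6, -0.3, 0.6]
opening: 0.0853
```

```bash
python3 -c "
from h import *
viewer.grab_frame('scene')
viewer.grab_frame('scene')
s=show()
w=RT(s)
p=viewer.grab_frame('wrist'); save(p,'w23')
print(fitcase(p,'case_left',.466,.27,.185,w))
samp(2)
"
```

```text
t 39.383 j [ 33.62   1.96 -22.63  57.7   -4.41  22.57] p [0.4353 0.2689 0.1921] op 0.0857
R [[0.154, -0.185, 0.971], [0.01, 0.983, 0.186], [-0.988, -0.019, 0.153]]
grip [0.4436 0.2694 0.1388] F [-0.34  0.79  0.05] T [-0.031  0.094  0.007]
[(0.68, array([0.4686, 0.2709, 0.1909]), np.float64(0.055)), (0.68, array([0.466, 0.27 , 0.185]), np.float64(1.0)), (0.33, array([0.466, 0.27 , 0.185]), np.float64(1.0))]
T [-0.038  0.132  0.011] [0.027 0.004 0.01 ] F [ 0.73 -0.03 -0.51]
t 39.533 j [ 33.4    1.81 -22.67  57.72  -4.41  22.57] p [0.4359 0.2669 0.1931] op 0.0854
R [[0.155, -0.181, 0.971], [0.01, 0.983, 0.182], [-0.988, -0.018, 0.155]]
grip [0.4443 0.2674 0.1399] F [ 0.73 -0.5  -0.77] T [-0.011  0.128  0.001]
```

View pics/w23.png

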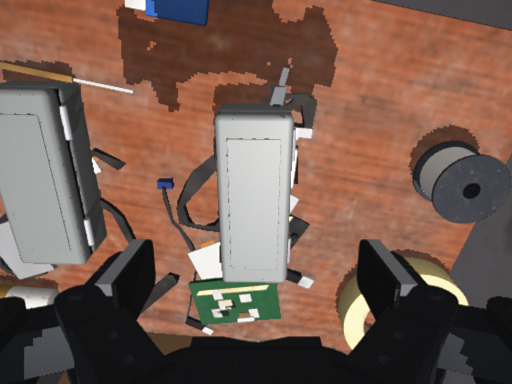

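View pics/w22.png

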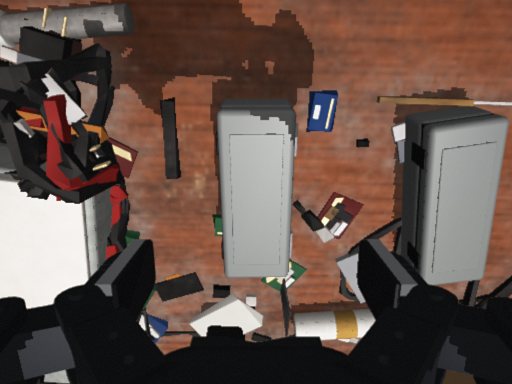

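Call:
apply_moves(
  moves=[0.028,0.001,0.007,0,1,0.03,0,0,0,1,0.03,0,0,0,1,0.025,0,0,0,1,0,0,0,0,1],
  newtons=60,
)

```text
clock: 39.95
tcp_pos: [0.4586, 0.2684, 0.0786]
orientation: [-7.8, 81.4, 2.7]
ft_force: [-0.3, 0.0, 0.1]
opening: 0.0852
```

Call:
apply_moves(
  moves=[0,0,0,0,0,0,0,0,0,0,0,0,0,0,0,0,0,0,0,0,0,0,0,0,0],
  newtons=60,
)

```text
clock: 40.37
tcp_pos: [0.4618, 0.2718, 0.0863]
orientation: [-5.9, 80.7, 4.6]
ft_force: [-1.3, -3.1, 6.6]
opening: 0.0491
```

Call:
apply_moves(
  moves=[-0.015,0,0,0,0,-0.035,0,0,0,0,-0.035,0,0,0,0,-0.03,0,0,0,0,0,0,0,0,0],
  newtons=60,
)

```text
clock: 40.78
tcp_pos: [0.4441, 0.2717, 0.2049]
orientation: [-4.4, 80.4, 6.2]
ft_force: [0.8, 1.5, -3.1]
opening: 0.0488
```

```bash
python3 -c "
from h import *
viewer.grab_frame('scene');viewer.grab_frame('scene');viewer.grab_frame('scene')
samp(6)
"
```

```text
T [-0.016  0.247 -0.   ] [0.021 0.044 0.028] F [-0.07 -0.19 -4.15]
t 41.183 j [ 33.28   2.47 -21.64  58.1   -4.38  22.4 ] p [0.4421 0.2698 0.1957] op 0.0488
R [[0.155, -0.182, 0.971], [0.01, 0.983, 0.183], [-0.988, -0.018, 0.154]]
grip [0.4505 0.2704 0.1425] F [ 0.19  0.01 -3.25] T [0.01  0.198 0.006]
```

Call:
apply_moves(
  moves=[0,0,0,-7.15,0,0,0,0,-7.15,0,0,0,0,-7.15,0,0,0,0,-7.15,0,0,0,0,-7.15,0],
)

```text
clock: 41.6
tcp_pos: [0.4424, 0.27, 0.1962]
orientation: [-42.7, 81.0, 4.0]
ft_force: [-0.6, -0.1, -3.5]
opening: 0.0494
```

Call:
apply_moves(
  moves=[0,0,0,-7.15,0,0,0,0,-7.15,0,0,0,0,-7.15,0,0,0,0,-7.15,0,0,0,0,-7.15,0],
)

```text
clock: 42.02
tcp_pos: [0.4424, 0.27, 0.1963]
orientation: [-78.4, 81.0, 4.0]
ft_force: [-0.2, 0.2, -4.1]
opening: 0.0494
```

Call:
apply_moves(
  moves=[0,0,0,-7.15,0,0,0,0,-7.15,0,0,0,0,-7.15,0,0,0,0,0,0],
)

```text
clock: 42.35
tcp_pos: [0.4424, 0.27, 0.1963]
orientation: [-99.6, 81.0, 4.1]
ft_force: [-0.1, -0.0, -4.4]
opening: 0.0487
```

```bash
python3 -c "
from h import *
samp(10)
"
```

```text
T [0.014 0.29  0.012] [0.029 0.034 0.038] F [-0.05 -0.06 -3.75]
t 42.8 j [ 33.28   2.4  -21.53  58.11  -4.38 -70.5 ] p [0.4426 0.2702 0.1973] op 0.0491
R [[0.157, -0.96, -0.231], [0.012, -0.232, 0.973], [-0.987, -0.156, -0.025]]
grip [0.4511 0.2709 0.1441] F [ 0.32 -0.02 -3.61] T [0.033 0.289 0.054]
```

Call:
apply_moves(
  moves=[0,0,0,-7.15,0,0,0,0,-7.15,0,0,0,0,-7.15,0,0,0,0,-7.15,0,0,0,0,-7.15,0],
)

```text
clock: 43.22
tcp_pos: [0.4426, 0.2702, 0.1973]
orientation: [-135.3, 80.9, 4.3]
ft_force: [0.7, -0.7, -4.2]
opening: 0.049
```

Call:
apply_moves(
  moves=[0,0,0,-7.15,0,0,0,0,-7.15,0,0,0,0,-7.15,0,0,0,0,-7.15,0,0,0,0,-7.15,0],
)

```text
clock: 43.63
tcp_pos: [0.4426, 0.2702, 0.1973]
orientation: [-171.0, 80.9, 4.3]
ft_force: [0.7, 0.0, -3.7]
opening: 0.049
```

Call:
apply_moves(
  moves=[0,0,0,-7.15,0,0,0,0,-7.15,0,0,0,0,0,0,0,0,0,0,0],
)

```text
clock: 43.97
tcp_pos: [0.4426, 0.2702, 0.1973]
orientation: [175.2, 80.9, 4.3]
ft_force: [-0.3, -1.1, -3.4]
opening: 0.0491
```

```bash
python3 -c "
from h import *
samp(10)
"
```

```text
T [-0.018  0.292 -0.005] [0.016 0.037 0.032] F [-0.02 -0.14 -3.82]
t 44.417 j [  33.28    2.4   -21.53   58.12   -4.38 -156.32] p [0.4426 0.2702 0.1973] op 0.0493
R [[0.157, 0.16, -0.974], [0.012, -0.987, -0.161], [-0.987, 0.014, -0.157]]
grip [0.4511 0.2709 0.1441] F [ 0.41  0.39 -3.2 ] T [-0.032  0.271 -0.055]
```

Call:
apply_moves(
  moves=[0,0,0,7.15,0,0,0,0,7.15,0,0,0,0,7.15,0,0,0,0,7.15,0,0,0,0,7.15,0],
)

```text
clock: 44.83
tcp_pos: [0.4427, 0.2702, 0.1973]
orientation: [-148.9, 80.9, 4.3]
ft_force: [-0.6, -0.2, -3.3]
opening: 0.049
```

Call:
apply_moves(
  moves=[0,0,0,7.15,0,0,0,0,7.15,0,0,0,0,7.15,0,0,0,0,7.15,0,0,0,0,7.15,0],
)

```text
clock: 45.25
tcp_pos: [0.4427, 0.2702, 0.1973]
orientation: [-113.1, 80.9, 4.4]
ft_force: [-0.5, 0.1, -2.8]
opening: 0.0494
```

Call:
apply_moves(
  moves=[0,0,0,7.15,0,0,0,0,7.15,0,0,0,0,7.15,0,0,0,0,7.15,0,0,0,0,7.15,0],
)

```text
clock: 45.67
tcp_pos: [0.4426, 0.2702, 0.1973]
orientation: [-77.4, 80.9, 4.3]
ft_force: [0.2, 0.0, -3.8]
opening: 0.0488
```

Call:
apply_moves(
  moves=[0,0,0,7.15,0,0,0,0,7.15,0,0,0,0,7.15,0,0,0,0,7.15,0,0,0,0,7.15,0],
)

```text
clock: 46.08
tcp_pos: [0.4427, 0.2702, 0.1973]
orientation: [-41.6, 80.9, 4.3]
ft_force: [-0.5, 0.1, -4.2]
opening: 0.0489
```

Call:
apply_moves(
  moves=[0,0,0,7.15,0,0,0,0,7.15,0,0,0,0,7.15,0,0,0,0,7.15,0,0,0,0,7.15,0],
)

```text
clock: 46.5
tcp_pos: [0.4427, 0.2702, 0.1973]
orientation: [-5.9, 80.9, 4.3]
ft_force: [-0.9, 0.3, -4.3]
opening: 0.0489
```

Call:
apply_moves(
  moves=[0,0,0,0,0],
)

```text
clock: 46.58
tcp_pos: [0.4427, 0.2702, 0.1973]
orientation: [-6.0, 80.9, 4.3]
ft_force: [-0.1, 0.9, -4.0]
opening: 0.0493
```

```bash
python3 -c "
from h import *
samp(8)
p=viewer.grab_frame('wrist'); save(p,'w24')
"
```

```text
T [-0.02   0.237 -0.003] [0.03  0.019 0.028] F [-0.06  0.25 -3.69]
t 46.933 j [ 33.28   2.4  -21.53  58.12  -4.38  22.33] p [0.4426 0.2702 0.1973] op 0.049
R [[0.157, -0.183, 0.97], [0.012, 0.983, 0.184], [-0.987, -0.017, 0.157]]
grip [0.4511 0.2709 0.1441] F [-0.94  0.7  -3.22] T [0.009 0.233 0.043]
```

View pics/w24.png

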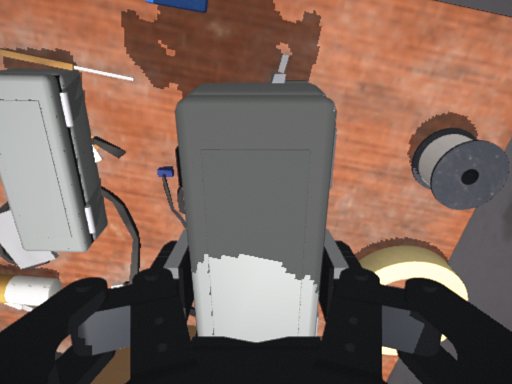

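Call:
apply_moves(
  moves=[0.032,0,0,0,0,0.035,0,0,0,0,0.03,0,0,0,0,0.012,0,0,0,0,0.004,0,0,0,0],
)

```text
clock: 47.4
tcp_pos: [0.4587, 0.2706, 0.0853]
orientation: [-6.9, 81.2, 3.7]
ft_force: [-27.0, -14.7, 48.4]
opening: 0.0495
```

Call:
apply_moves(
  moves=[0.001,0,0,0,0,0,0,0,0,0.9,0,0,0,0,1,0,0,0,0,1],
)

```text
clock: 47.73
tcp_pos: [0.4612, 0.272, 0.0854]
orientation: [-6.0, 80.8, 4.6]
ft_force: [-0.3, 0.1, 0.9]
opening: 0.0827
```

```bash
python3 -c "
from h import *
s=show()
p=viewer.grab_frame('wrist'); save(p,'w25')
"
```

```text
t 47.733 j [ 32.29   8.56 -29.69  43.63  -4.24  21.4 ] p [0.4612 0.272  0.0854] op 0.0827
R [[0.159, -0.182, 0.97], [0.013, 0.983, 0.183], [-0.987, -0.017, 0.158]]
grip [0.4697 0.2726 0.0321] F [-0.32  0.12  0.91] T [-0.003  0.181  0.011]
```

View pics/w25.png

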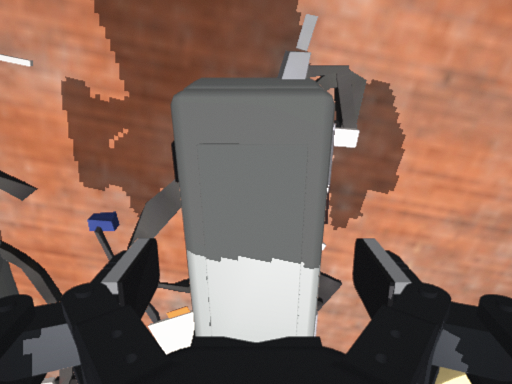

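Call:
apply_moves(
  moves=[-0.03,0,0,0,1,-0.041,0,0,0,1,-0.039,-0.005,0,0,1,0,-0.037,-0.004,4.7,1,0,-0.037,-0.003,4.7,1],
)

```text
clock: 48.2
tcp_pos: [0.4496, 0.1923, 0.1967]
orientation: [4.1, 80.5, 5.3]
ft_force: [1.5, -0.2, -0.9]
opening: 0.0852
```

Call:
apply_moves(
  moves=[0,-0.0373,0,0,1,0,-0.0373,0,0,1,0,-0.0373,0,0,1,0,-0.0373,0,0,1,0,-0.0373,0,0,1],
)

```text
clock: 48.62
tcp_pos: [0.4517, 0.003, 0.192]
orientation: [3.1, 80.8, 4.3]
ft_force: [0.2, -0.1, -0.6]
opening: 0.0855
```

Call:
apply_moves(
  moves=[0,-0.032,0,0,1,0,0,0,0,1,0,0,0,0,1],
)

```text
clock: 48.87
tcp_pos: [0.4526, -0.0289, 0.1915]
orientation: [3.2, 80.9, 4.1]
ft_force: [-0.4, 0.0, -0.3]
opening: 0.0854
```

```bash
python3 -c "
from h import *
viewer.grab_frame('scene')
s=show()
w=RT(s)
p=viewer.grab_frame('wrist')
print(fitcase(p,'case_right',.4776,-.0246,.017,w))
show()
"
```

```text
t 48.917 j [ -4.18  -5.22 -29.74  56.48   1.34  -5.15] p [ 0.4526 -0.0279  0.1914] op 0.0854
R [[0.158, -0.019, 0.987], [0.012, 1.0, 0.018], [-0.987, 0.009, 0.158]]
grip [ 0.4612 -0.0272  0.1382] F [0.37 0.34 0.14] T [-0.011  0.151 -0.069]
[(0.76, array([ 0.478 , -0.0248,  0.0212]), np.float64(0.05))]
t 49.017 j [ -4.02  -5.22 -29.74  56.48   1.33  -5.15] p [ 0.4526 -0.0266  0.1913] op 0.0853
R [[0.157, -0.022, 0.987], [0.012, 1.0, 0.021], [-0.987, 0.009, 0.158]]
grip [ 0.4611 -0.026   0.1381] F [ 0.57 -0.   -0.3 ] T [-0.02   0.094  0.048]
```

Call:
apply_moves(
  moves=[0.028,0,0,0,1,0.03,0,0,0,1,0.03,0,0,0,1,0.021,0,0,0,1,0,0,0,0,0],
  newtons=60,
)

```text
clock: 49.43
tcp_pos: [0.4673, -0.0243, 0.0794]
orientation: [3.6, 81.3, 4.9]
ft_force: [-1.1, -0.4, -0.3]
opening: 0.0752
```

Call:
apply_moves(
  moves=[0,0,0,0,0,0,0,0,0,0,0,0,0,0,0,0,0,0,0,0],
  newtons=60,
)

```text
clock: 49.77
tcp_pos: [0.4704, -0.0257, 0.0853]
orientation: [3.1, 80.8, 4.4]
ft_force: [-0.8, 1.6, 3.1]
opening: 0.0492
```

Call:
apply_moves(
  moves=[-0.015,0,0,0,0,-0.035,0,0,0,0,-0.035,0,0,0,0,-0.03,0,0,0,0,0,0,0,0,0],
  newtons=60,
)

```text
clock: 50.18
tcp_pos: [0.4536, -0.0276, 0.2043]
orientation: [2.6, 80.3, 3.8]
ft_force: [0.2, -0.2, -2.7]
opening: 0.0491
```

Call:
apply_moves(
  moves=[0,0,0,0,0,0,0,0,0,0],
)

```text
clock: 50.35
tcp_pos: [0.4511, -0.0274, 0.1967]
orientation: [3.1, 80.9, 4.3]
ft_force: [-0.9, 0.3, -3.7]
opening: 0.0491
```

```bash
python3 -c "
from h import *
samp(8)
"
```

```text
T [-0.005  0.204 -0.018] [0.02  0.023 0.028] F [-0.42  0.13 -4.16]
t 50.7 j [ -4.12  -5.42 -29.28  57.27   1.33  -5.2 ] p [ 0.4512 -0.0273  0.1962] op 0.0491
R [[0.155, -0.021, 0.988], [0.012, 1.0, 0.02], [-0.988, 0.009, 0.156]]
grip [ 0.4596 -0.0267  0.143 ] F [-0.3   0.36 -3.37] T [ 0.024  0.201 -0.006]
```

Call:
apply_moves(
  moves=[0,0,0,7.15,0,0,0,0,7.15,0,0,0,0,7.15,0,0,0,0,7.15,0,0,0,0,7.15,0],
)

```text
clock: 51.12
tcp_pos: [0.4515, -0.0274, 0.1967]
orientation: [39.3, 81.0, 4.3]
ft_force: [0.0, -0.1, -4.2]
opening: 0.0492
```

Call:
apply_moves(
  moves=[0,0,0,7.15,0,0,0,0,7.15,0,0,0,0,7.15,0,0,0,0,7.15,0,0,0,0,7.15,0],
)

```text
clock: 51.53
tcp_pos: [0.4515, -0.0274, 0.1967]
orientation: [75.0, 81.0, 4.3]
ft_force: [0.1, 0.6, -4.4]
opening: 0.0494
```

Call:
apply_moves(
  moves=[0,0,0,7.15,0,0,0,0,7.15,0,0,0,0,7.15,0,0,0,0,7.15,0,0,0,0,7.15,0],
)

```text
clock: 51.95
tcp_pos: [0.4515, -0.0274, 0.1967]
orientation: [110.8, 81.0, 4.3]
ft_force: [-0.8, -0.2, -4.7]
opening: 0.0494
```

Call:
apply_moves(
  moves=[0,0,0,7.15,0,0,0,0,7.15,0,0,0,0,7.15,0,0,0,0,7.15,0,0,0,0,7.15,0],
)

```text
clock: 52.37
tcp_pos: [0.4514, -0.0274, 0.1967]
orientation: [146.6, 81.0, 4.4]
ft_force: [-0.5, -0.4, -3.3]
opening: 0.0494
```

Call:
apply_moves(
  moves=[0,0,0,7.15,0,0,0,0,7.15,0,0,0,0,7.15,0,0,0,0,7.15,0,0,0,0,7.15,0],
)

```text
clock: 52.78
tcp_pos: [0.4515, -0.0274, 0.1967]
orientation: [-177.7, 81.0, 4.3]
ft_force: [-1.1, -0.2, -3.4]
opening: 0.0488
```

```bash
python3 -c "
from h import *
viewer.grab_frame('scene')
samp(8)
"
```

```text
T [-0.013  0.229  0.006] [0.037 0.03  0.015] F [-0.01 -0.06 -4.06]
t 53.183 j [ -4.12  -5.48 -29.23  57.28   1.33 173.47] p [ 0.4516 -0.0274  0.1971] op 0.0491
R [[0.157, 0.044, -0.987], [0.012, -0.999, -0.043], [-0.988, -0.005, -0.158]]
grip [ 0.46   -0.0267  0.1439] F [ 0.1  -0.5  -4.41] T [ 0.01   0.212 -0.004]
```

Call:
apply_moves(
  moves=[-0.004,0,0,-7.15,0,-0.004,0,0,-7.15,0,-0.004,0,0,-7.15,0,-0.004,0,0,-7.15,0,-0.004,0,0,-7.15,0],
)

```text
clock: 53.6
tcp_pos: [0.4484, -0.0276, 0.2171]
orientation: [145.7, 80.9, 4.3]
ft_force: [0.5, 0.1, -3.5]
opening: 0.0494
```

Call:
apply_moves(
  moves=[-0.002,0,0,-7.15,0,0,0,0,-7.15,0,0,0,0,-7.15,0,0,0,0,-7.15,0,0,0,0,-7.15,0],
)

```text
clock: 54.02
tcp_pos: [0.4481, -0.0276, 0.2189]
orientation: [110.0, 80.9, 4.3]
ft_force: [-0.3, 0.3, -3.4]
opening: 0.0489
```

Call:
apply_moves(
  moves=[0,0,0,-7.15,0,0,0,0,-7.15,0,0,0,0,-7.15,0,0,0,0,-7.15,0,0,0,0,-7.15,0],
)

```text
clock: 54.43
tcp_pos: [0.4481, -0.0276, 0.2189]
orientation: [74.3, 80.9, 4.4]
ft_force: [0.5, -0.2, -3.3]
opening: 0.0492
```

Call:
apply_moves(
  moves=[0,0,0,-7.15,0,0,0,0,-7.15,0,0,0,0,-7.15,0,0,0,0,-7.15,0,0,0,0,-7.15,0],
)

```text
clock: 54.85
tcp_pos: [0.4481, -0.0276, 0.2189]
orientation: [38.5, 80.9, 4.4]
ft_force: [0.6, 0.3, -4.2]
opening: 0.0489
```

Call:
apply_moves(
  moves=[0,0,0,-7.15,0,0,0,0,-7.15,0,0,0,0,-7.15,0,0,0,0,-7.15,0,0,0,0,-7.15,0],
)

```text
clock: 55.27
tcp_pos: [0.448, -0.0276, 0.2188]
orientation: [2.8, 80.9, 4.3]
ft_force: [-1.0, -0.1, -3.6]
opening: 0.0487
```

```bash
python3 -c "
from h import *
viewer.grab_frame('scene')
samp(8)
"
```

```text
T [-0.014  0.334  0.004] [0.024 0.04  0.025] F [-0.17  0.04 -3.71]
t 55.667 j [ -4.2   -6.39 -27.25  60.17   1.34  -5.19] p [ 0.4481 -0.0276  0.2189] op 0.0491
R [[0.157, -0.02, 0.987], [0.012, 1.0, 0.018], [-0.988, 0.009, 0.157]]
grip [ 0.4566 -0.027   0.1656] F [ 0.62 -0.11 -4.07] T [-0.027  0.397  0.037]
```

Call:
apply_moves(
  moves=[0.001,-0.03,0.01,0,0,0.002,-0.036,0.012,0,0,0.002,-0.036,0.012,0,0,0.001,-0.036,0.012,0,0,0.001,-0.028,0.009,0,0],
)

```text
clock: 56.08
tcp_pos: [0.5078, -0.195, 0.2192]
orientation: [2.9, 80.9, 3.9]
ft_force: [-0.3, -0.1, -3.1]
opening: 0.0496
```

Call:
apply_moves(
  moves=[0.001,-0.013,0.005,0,0,0,-0.004,0.001,0,0,0,0,0,0,0,0,0,0,0,0,0,0,0,0,0],
)

```text
clock: 56.5
tcp_pos: [0.513, -0.2081, 0.2189]
orientation: [3.4, 81.0, 4.6]
ft_force: [0.3, 0.7, -4.3]
opening: 0.049
```

```bash
python3 -c "
from h import *
show()
for n in ['scene','side']:
  p=viewer.grab_frame(n); save(p,'f_'+n)
  for o in ['tile_centre','case_right','case_left','case_middle']:
    for l in viewer.landmark_of(o,p)[:3]: print(n,o,l['conf'],(p['R'].T@(l['point']-p['t'])).round(4))
p=viewer.grab_frame('wrist'); save(p,'f_w')
show()
"
```

```text
t 56.5 j [-23.81   5.61 -15.28  61.14   4.29 -24.73] p [ 0.513  -0.2081  0.2189] op 0.049
R [[0.157, -0.022, 0.987], [0.013, 1.0, 0.02], [-0.988, 0.009, 0.157]]
grip [ 0.5215 -0.2074  0.1657] F [ 0.27  0.67 -4.33] T [-0.039  0.283 -0.014]
scene tile_centre 0.77 [ 0.5212 -0.2079  0.0498]
scene case_left 0.86 [0.4671 0.2683 0.0012]
scene case_middle 0.7 [ 0.4846  0.1169 -0.0015]
side case_right 0.62 [ 0.5193 -0.2119  0.1323]
side case_left 0.98 [ 0.4668  0.271  -0.001 ]
side case_left 0.52 [ 0.479   0.1182 -0.0012]
side case_middle 0.97 [ 0.479   0.1185 -0.0012]
t 57.05 j [-23.89   5.67 -15.21  61.11   4.28 -24.77] p [ 0.5135 -0.2092  0.219 ] op 0.0492
R [[0.157, -0.021, 0.987], [0.012, 1.0, 0.02], [-0.987, 0.009, 0.158]]
grip [ 0.522  -0.2086  0.1658] F [ 0.18 -0.27 -4.47] T [-0.047  0.319 -0.025]
```

View pics/f_side.png

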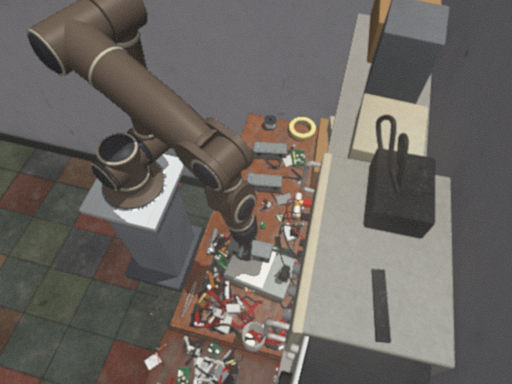

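View pics/f_w.png

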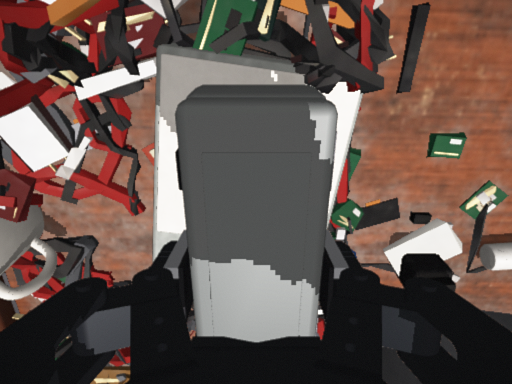

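Call:
apply_moves(
  moves=[-0.006,0,0.001,0,0,-0.006,0,0.001,0,0,0,0,0,0,0,0,0,0,0,0,0,0,0,0,0],
)

```text
clock: 57.47
tcp_pos: [0.5136, -0.2095, 0.2314]
orientation: [3.1, 80.9, 4.3]
ft_force: [-0.6, 0.1, -3.2]
opening: 0.0486
```

Call:
apply_moves(
  moves=[0,0,0,0,0,0,0,0,0,0,0,0,0,0,0],
)

```text
clock: 57.72
tcp_pos: [0.5135, -0.2094, 0.231]
orientation: [3.2, 80.9, 4.4]
ft_force: [-0.5, -0.3, -2.7]
opening: 0.0493
```

```bash
python3 -c "
from h import *
s=show(); print(s['joint_vel'].round(2))
p=viewer.grab_frame('side')
for l in viewer.landmark_of('case_right',p)[:2]: print(l['conf'],(p['R'].T@(l['point']-p['t'])).round(4))
print(arm.sign_off())
"
```

```text
t 57.717 j [-23.9    5.47 -13.92  62.63   4.28 -24.78] p [ 0.5135 -0.2094  0.231 ] op 0.0493
R [[0.157, -0.021, 0.987], [0.012, 1.0, 0.02], [-0.988, 0.009, 0.157]]
grip [ 0.5219 -0.2087  0.1777] F [-0.53 -0.3  -2.75] T [ 0.02   0.296 -0.049]
[ 0.01 -0.01  0.14 -0.01  0.06 -0.03]
0.74 [ 0.5171 -0.2133  0.1419]
the job is handed in; nothing more can be done
None
```

The right-hand case is the one with the loose ball. I handed the job in at 57.7 s with that case still held over the white tile and the arm at rest.

**How I rocked the cases:** the moves cannot pitch the tool, so I drove the arm against its wrist limit to tilt the tool about 9° outward. Gripping a level case and turning it half a turn then dipped its far end about 18°. I pressed the case flat on the table in the grip and turned it back, which dipped the near end about 18°. I did this left, middle, right, and stood each case back in its place.

**Which one rattles:** the first pass did not settle it, because the moment readings were too noisy. I then picked up the left case again. Its level moment was 0.247 N m before a far-end dip and 0.237 N m after, so its part is packed tight, and I put it back. The right case went from 0.204 to 0.334 N m in the same level pose, a shift of 0.13 N m, so it holds the ball. I did not repeat this test on the middle case, and its first-pass readings showed no clear shift.

**Final checks:**
- **Held case:** it is level to the eye. The network puts its underside centre at (0.517, -0.213, 0.142), about 9 cm above the tile and within roughly 6 mm of its centre. The tool pose puts it about 5 mm higher and nearer the centre.
- **Other two cases:** they stand about 2–7 mm from where they started, by the network readings.

**Things that went less cleanly:**
- While I was testing the arm's limits with the gripper empty, joint 3 read 77.14° (limit 77.12°) and joint 4 read 115.83° (limit 115.82°), about 0.01–0.02° over.
- One press of the left case onto the table reached about 84 N at the wrist (limit 120 N), and setting it down later reached about 57 N.

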